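# Push the chalk sticks out of the gang mould

### The arm

A 7-joint arm with a two-finger parallel gripper is mounted at the origin on the work surface. World frame = base frame: x ahead of the robot, y to its left, z up, the work surface at z = 0. Lengths are in m, angles in rad, forces in N, time in s.
With the tool pointing down it reaches from about 0.4 to 0.75 m from the base axis. Payload 19.5 kg.
Tool frame: the origin (TCP) lies at the very end of the fingers, on their centre line; the grasp point (between the pads) lies 19 mm behind it (grip_point_offset is the distance from the TCP to the grasp point, in m); z points along the fingers, y is the line along which they close (so a half turn about z gives the same grasp; the last joint's range is limited). The gripper opens to 85 mm and grips with 20 to 120 N. Pads are 22 mm wide; open, the fingers measure 114 mm over their backs; the gripper's body (76 mm by 85 mm) begins 54 mm behind the grasp point. The pads swing forward as they close: fully open they stand 13 mm farther back than shut.
Start: joints at [-1.332, 0.707, -0.028, 1.485, 0.022, 0.951, -0.075], TCP at [0.159, 0.552, 0.231] pointing down, gripper open.
Joint ranges: [-2.71, 2.71], [-0.32, 2.16], [-1.57, 1.52], [0, 2.45], [-1.46, 4.6], [0, 2.02], [-2.83, 2.83]. Speed limits (rad/s): [1.89, 1.89, 2.57, 2.57, 3.01, 3.01, 3.01].

### API

Orientations are given as a unit quaternion [x, y, z, w].
In Python, from workcell import * gives the robot as it stands. The module is installed in compiled form; this text tells all that it offers.
- The arm moves only by the shell command python3 -m pendant 'ROWS' [FORCE]. ROWS is JSON, a list of rows, each a list of 3 entries, a list of its own where there are three numbers: the shift along the tool's x, y, z each as a share of 200 mm, from -1 to 1, then the turn, a rotation vector about the tool's x, y, z each as a share of pi/2 rad, from -1 to 1, then the opening, from 0 (shut) to 1 (fully open). A call has 1 to 20 rows; each row is the pose to reach, as a shift and turn from the pose commanded when the call began, along the tool's axes at that moment; what a row does not reach only later rows make up. A row lasts 1/12 s, in which the tool goes at most 41.7 mm and 7.16 degrees, less where a joint would pass 70% of its speed; a pose out of reach is approached as far as the arm can. A call with a number of a shift or a turn outside -1 to 1 is refused whole. A call with a gripper value outside its range is refused whole. The fingers move at their own pace and stop on an object; FORCE is the grip in N (left out, the last holds). Time passes only in rows, so rows that repeat a pose let the fingers close. It gives the time, the measured TCP pose, the force, the opening and the grip force at its end, in the units of the state.
- sense(): the state, without advancing time (a new reading comes with each control period).
- get_image(name): name is "side" or "top" or "wrist"; returns the picture (384x512x3 uint8, blue, green, red); there is no depth.
- camera_model(name): a dict with "mtx" (3x3 intrinsics, pixels), "k1" (the pictures are not rectified: a ray, as slopes to the right and down, at radius r is drawn at 1 + k1 r^2 times it, then the intrinsics apply), "world_from_camera" (4x4, takes a point from camera to world coordinates); the wrist camera has in their place "T_tool_cam" (4x4, takes a point from camera to tool coordinates, whose origin is the TCP and whose axes are the flange's). Camera axes: x right, y down, z forward; pixel columns grow to the right and rows downward; lengths in m; the calibration is good to about 2 mm. A picture is of the moment at which its call begins: read the wrist's pose just before it. camera_model takes no time and is no camera call.
- sign_off(): hands the job in; it is judged then, once.
Trained networks look in the newest picture that a camera, given by its name, has taken for a name from the list of things; names that differ only in an ending like _2 or _b are one class to them, and where a whole thing is asked for, a point or a joint stands for the part that bears it (a point fixed in the world has none). Each returns a list of dicts, best first, with "p" (0 to 1); they miss things now and then, are a little off and sometimes report something else, mostly with a low value. They report only what shows in the picture. A call takes as long as a camera call. They do not tell look-alikes from the thing itself.
- search_frame(camera, label): "position" ([column, row] in pixels, amid what is visible of it).
- regions_of(camera, label): "pixels" (384x512 bool, what is visible of it) and "position" ([column, row] in pixels, amid what is visible of it).
The state is a dict: "time": time; "joints": joint angles; "qd": joint speeds; "joint_torque": joint torques, N m; "ee_pos": TCP position; "eef_rot": TCP orientation; "ft_force": force on the tool from outside, world axes, zero at the start; "moment": the same for the moment, N m; "finger_gap": opening from 0.0 (shut) to 1.0 (fully open); "grip_force": force on a finger pad.
Only numpy, scipy, OpenCV 4.12 (cv2) and the standard library are available. Lean on these libraries where they do the work, as an engineer would, in place of code of your own. Each camera call takes 0.05 s, during which the arm holds its last target. There are 200 camera calls.

### The job

Some of the mould's tubes hold a stick of chalk that is stuck fast. Slide the stop snug against the far end of the mould and flip its red cam lever fully over to clamp it, then with the push rod drive every stick out of the far end of its tube. Lay the rod back on its cork mat and lay all the sticks flat on the floor of the white drying tray, none on top of another, leaving the stop clamped against the mould and the other things on the bench undisturbed.

Things in the scene. Friction and masses are not known exactly. Their poses are not given: they have to be found in the camera images.
- jig: jig fixed to the bench: plywood bed, top 14 mm above the bench, from x -140 to 115 mm and y -170 to 140 mm in its own frame; origin on the bench, y along the rail. Steel rail along y at x = -108 mm (robot's side), the mould's centre line at x = 15 mm. Two low fences (tops at 24 mm, y -160 to -65 mm) guide the mould's sides so that it can only slide along y
- mould: loose aluminium gang mould, 800 g, on the bed: base plate 165 x 80 x 10 mm (x, y, z) with four square tubes on top along y, open at both ends, at x = -69, -23, 23, 69 mm. Origin at the centre of the plate's underside. Near (push-in) end at y = -40 mm, far end, facing the stop, at y = +40 mm. Tube roofs at z = 35 mm have a 14 mm slot through which a stick is seen; plungers reach z = 50 mm
- mouth0 (a point): centre of the near opening of the tube at mould x = -69 mm; tubes are 80 mm long, 23 mm wide and 23 mm high inside, this point is 11.5 mm above the tube floor. A brass spring plunger over the middle of each tube presses on its stick with about 5 N; with no stick under it its underside stays 19.5 mm above the tube floor, so keep the dowel lower
- mouth1 (a point): same for the tube at mould x = -23 mm. Shifting a stick takes some 5 to 12 N along y until its rear is past the plunger, then almost none
- mouth2 (a point): same for the tube at mould x = 23 mm
- mouth3 (a point): same for the tube at mould x = 69 mm
- stop (a joint): travel of the stop along its rail in m, 0 to 0.15: grows as the stop moves along the jig's -y, towards the mould. It starts well away from the mould; it drags with about 10 N
- stop_face (a point): middle of the stop bar's face that is to bear on the far end of the mould's base plate. The steel bar, 15 mm deep along y behind the face, lies across the bed with its top 23 mm above the bench, just lower than the tube floors (24 mm), so sticks pass over it and drop onto the bed beyond
- stop_grip (a point): centre of the top of the blue grip block on the stop's carriage (24 mm along jig x, 30 mm along jig y, 34 mm tall, top 80 mm above the bench), to be pinched from above across x or pushed. It is 12 mm along +y from the face and at x = -108 mm in the jig frame
- cam (a joint): angle of the red cam lever on the stop's carriage in rad: 0 = open, leaning 0.8 rad from upright towards the jig's +y (away from the mould); 1.6 = clamped, leaning 0.8 rad towards -y (the mould). It stays where it is left, turning it takes 0.1 Nm. Its pivot axis is parallel to jig x, 58 mm above the bench, 50 mm along +y from stop_grip
- cam_tip (a point): centre of the 18 mm ball at the end of the red cam lever (bar 12 mm thick), 60 mm from its pivot axis
- rod: push rod, 140 g: dark wood handle 70 x 28 x 28 mm (x, y, z) and a 10 mm steel dowel that runs 125 mm from the handle's front along +x, axis 14 mm above the underside. Origin at the centre of the handle's underside. It lies flat on its handle, on the mat; the dowel points roughly along +y of the mat
- rod_tip (a point): tip of the dowel, 160 mm along x from the rod's origin and 14 mm above its underside
- mat: cork mat fixed to the bench, 150 x 260 x 3 mm (x, y, z), home of the push rod; origin at the centre of its underside
- tray: loose white drying tray, 500 g, outside 190 x 150 x 25 mm (x, y, z), walls and floor 5 mm; origin at the centre of its underside
- bottle: bystander: a water bottle, 64 mm across, 200 mm tall; origin at the centre of its underside
- glovebox: bystander: a box of gloves, 120 x 230 x 75 mm; origin at the centre of its underside
- mug: bystander: a blue mug, 80 mm across, 90 mm tall; origin at the centre of its underside
- batten: bystander: a wooden batten, 45 x 260 x 25 mm; origin at the centre of its underside
- stickA: a stick of coloured chalk, 20 x 50 x 20 mm (x, y, z), 30 g, terracotta red; origin at the centre of its underside, y along its length. At the start it is jammed inside one of the mould's tubes, lying along it, more or less in the middle; it may be absent
- stickB: a stick of coloured chalk, 20 x 50 x 20 mm (x, y, z), 30 g, yellow; origin at the centre of its underside, y along its length. At the start it is jammed inside one of the mould's tubes, lying along it, more or less in the middle; it may be absent
- stickC: a stick of coloured chalk, 20 x 50 x 20 mm (x, y, z), 30 g, blue; origin at the centre of its underside, y along its length. At the start it is jammed inside one of the mould's tubes, lying along it, more or less in the middle; it may be absent
- stickD: a stick of coloured chalk, 20 x 50 x 20 mm (x, y, z), 30 g, green; origin at the centre of its underside, y along its length. At the start it is jammed inside one of the mould's tubes, lying along it, more or less in the middle; it may be absent
Mind the look-alikes: they are no part of the job. Of the things shaped like the rod, the wood one is meant.

How it is judged:
On the way, in this order (a step that is already met when the one before it is completed fails the run):
1. the stop's face bears on the far end of the mould (gap under 4 mm) and the cam lever is flipped past 1.35 rad, while every stick is still in its tube (y of stop_face in the frame of mould between 0.0365 and 0.044 m and value of joint cam above 1.35 rad and y of each of stickA, stickB, stickC, stickD in the frame of mould below 0.04 m), for 0.2 s.
2. every stick is clear of the far end of its tube (y of each of stickA, stickB, stickC, stickD in the frame of mould above 0.064 m), for 0.2 s.
At the end, for the whole second after the job is handed in: every stick lies in the tray (its origin within the tray's inside, less than 25 mm above the tray's underside) and at rest; the rod lies on the mat, handle centre and tip both over it; the stop's face is within 4 mm of the mould's far end and the cam lever past 1.35 rad (y of stop_face in the frame of mould between 0.0365 and 0.044 m and value of joint cam above 1.35 rad and x of stickA in the frame of tray between -0.09 and 0.09 m and y of stickA in the frame of tray between -0.07 and 0.07 m and z of each of stickA, stickB, stickC, stickD in the frame of tray below 0.025 m and linear speed of each of stickA, stickB, stickC, stickD, rod below 0.02 m/s and x of stickB in the frame of tray between -0.09 and 0.09 m and y of stickB in the frame of tray between -0.07 and 0.07 m and x of stickC in the frame of tray between -0.09 and 0.09 m and y of stickC in the frame of tray between -0.07 and 0.07 m and x of stickD in the frame of tray between -0.09 and 0.09 m and y of stickD in the frame of tray between -0.07 and 0.07 m and x of rod in the frame of mat between -0.075 and 0.075 m and y of rod in the frame of mat between -0.13 and 0.13 m and z of each of rod, rod_tip in the frame of mat below 0.03 m and x of rod_tip in the frame of mat between -0.075 and 0.075 m and y of rod_tip in the frame of mat between -0.13 and 0.13 m); the robot touches nothing.
It fails at once if a stick pressed by the fingers while still in its tube ((contact force between the fingers and stickA above 0.5 N and y of stickA in the frame of mould below 0.05 m) or (contact force between the fingers and stickB above 0.5 N and y of stickB in the frame of mould below 0.05 m) or (contact force between the fingers and stickC above 0.5 N and y of stickC in the frame of mould below 0.05 m) or (contact force between the fingers and stickD above 0.5 N and y of stickD in the frame of mould below 0.05 m)).
It fails at once if the mould lifted or tipped off its bed (angle between mould's own z axis and vertical above 0.15 rad or z of mould in the frame of jig above 0.03 m).
It fails at once if the bottle, glove box, mug or batten moved by more than 30 mm (distance of any of bottle, glovebox, mug, batten from where it was at the start of the episode above 0.03 m).
Of stickA, stickB, stickC, stickD only 3 to 4 are there at a start; the rules pass over those that are not, and their reading is None.
At some moment in a run one of rod, tray may be knocked a few centimetres aside while the robot is not near it.
Once in a run the grip may slacken for a moment while it holds something.
It also fails if it takes over 200 s, if anything falls off the work surface, if the arm or the gripper's body presses on something with over 40 N, if the wrist force passes 120 N, or if a joint passes its speed limit or range.

## Working session

There is one attempt and no reset: what is moved stays moved. The work goes in short steps, Python scripts to look and compute and a shell command to move; the robot and the scene stay as the last step left them, time stands still between calls to the robot, and variables do not carry over. Pictures are saved under pics/ and viewed, at most 14 in all, crops included, and the job is handed in when it is done.

```bash
mkdir -p pics; cat > h.py <<'E'
from workcell import *
import numpy as np, cv2
from scipy.spatial.transform import Rotation as R
def cam(name):
    m=camera_model(name)
    if 'world_from_camera' in m: T=np.array(m['world_from_camera'])
    else:
        s=sense(); W=np.eye(4); W[:3,:3]=R.from_quat(s['eef_rot']).as_matrix(); W[:3,3]=s['ee_pos']
        T=W@np.array(m['T_tool_cam'])
    return np.array(m['mtx']),m['k1'],T
def unproj(name,px,z,c=None):
    K,k1,T=c or cam(name)
    px=np.atleast_2d(np.array(px,float))
    d=np.c_[(px[:,0]-K[0,2])/K[0,0],(px[:,1]-K[1,2])/K[1,1]]
    u=d.copy()
    for _ in range(20): u=d/(1+k1*(u**2).sum(1,keepdims=True))
    r=np.c_[u,np.ones(len(u))]@T[:3,:3].T
    o=T[:3,3]; t=(z-o[2])/r[:,2]
    return o+r*t[:,None]
def proj(name,P,c=None):
    K,k1,T=c or cam(name)
    P=np.atleast_2d(P); q=(P-T[:3,3])@T[:3,:3]
    u=q[:,:2]/q[:,2:]; u=u*(1+k1*(u**2).sum(1,keepdims=True))
    return u*[K[0,0],K[1,1]]+[K[0,2],K[1,2]]
def todelta(pos,rot=None):
    """world target -> pendant units from present pose"""
    s=sense(); r0=R.from_quat(s['eef_rot'])
    d=r0.inv().apply(np.array(pos)-s['ee_pos'])/0.2
    w=np.zeros(3) if rot is None else (r0.inv()*rot).as_rotvec()/(np.pi/2)
    return d.round(3),w.round(3)
def yawrot(a):
    "tool down, tool x axis at world yaw a"
    x=np.array([np.cos(a),np.sin(a),0]);z=np.array([0,0,-1.]);return R.from_matrix(np.c_[x,np.cross(z,x),z])
E
python3 - <<'E'
from h import *
s=sense();print(s['ee_pos'],s['eef_rot'],R.from_quat(s['eef_rot']).as_matrix().round(3))
for n in ('top','side','wrist'):
    cv2.imwrite(f'pics/{n}0.png',get_image(n))
    K,k,T=cam(n);print(n,K.round(1).tolist(),k,T.round(3).tolist())
for l in ['jig','mould','stop','stop_grip','cam','cam_tip','rod','rod_tip','mat','tray','bottle','glovebox','mug','batten','stickA','stickB','stickC','stickD','stop_face','mouth0','mouth3']:
    for n in ('top','side'):
        print(l,n,[(round(d['p'],2),np.round(d['position']).tolist()) for d in search_frame(n,l)[:3]])
E
```

```text
[0.15928362 0.55222104 0.23084154] [ 1.39933821e-01  9.90160709e-01 -5.42293161e-04 -4.13140407e-05] [[-0.961  0.277 -0.   ]
 [ 0.277  0.961 -0.001]
 [-0.    -0.001 -1.   ]]
top [[370.1, 0.0, 258.4], [0.0, 370.1, 191.4], [0.0, 0.0, 1.0]] -0.055253333188001 [[-0.014, -0.981, 0.195, 0.249], [-1.0, 0.009, -0.027, -0.112], [0.025, -0.196, -0.98, 1.278], [0.0, 0.0, 0.0, 1.0]]
side [[422.5, 0.0, 256.3], [0.0, 422.5, 189.0], [0.0, 0.0, 1.0]] -0.1153488458866076 [[0.924, -0.27, 0.273, 0.045], [-0.383, -0.629, 0.677, -1.254], [-0.011, -0.73, -0.684, 1.208], [0.0, 0.0, 0.0, 1.0]]
wrist [[300.0, 0.0, 255.8], [0.0, 300.0, 191.8], [0.0, 0.0, 1.0]] -0.06218086470797845 [[0.276, 0.923, 0.27, 0.091], [0.961, -0.264, -0.079, 0.573], [-0.001, 0.281, -0.96, 0.373], [0.0, 0.0, 0.0, 1.0]]
jig top [(0.81, [197.0, 186.0]), (0.69, [108.0, 200.0])]
jig side [(0.95, [242.0, 173.0])]
mould top [(0.66, [224.0, 176.0])]
mould side [(0.85, [261.0, 179.0]), (0.21, [225.0, 155.0])]
stop top [(0.75, [185.0, 204.0])]
stop side [(0.66, [224.0, 156.0])]
stop_grip top [(0.89, [185.0, 205.0])]
stop_grip side [(0.71, [220
[... 857 characters left out ...]
0.87, [96.0, 135.0]), (0.72, [162.0, 209.0])]
mug side [(0.88, [258.0, 117.0]), (0.54, [225.0, 156.0]), (0.37, [215.0, 141.0])]
batten top [(0.77, [265.0, 126.0])]
batten side [(0.18, [261.0, 245.0])]
stickA top [(0.72, [319.0, 214.0]), (0.45, [225.0, 176.0])]
stickA side [(0.36, [261.0, 177.0])]
stickB top []
stickB side []
stickC top []
stickC side []
stickD top [(0.51, [224.0, 168.0])]
stickD side [(0.32, [258.0, 172.0]), (0.32, [314.0, 185.0])]
stop_face top [(0.87, [180.0, 206.0])]
stop_face side [(0.8, [226.0, 160.0]), (0.55, [262.0, 178.0])]
mouth0 top [(0.91, [221.0, 174.0])]
mouth0 side [(0.73, [260.0, 175.0])]
mouth3 top [(0.91, [221.0, 174.0])]
mouth3 side [(0.73, [260.0, 175.0])]
```

View pics/top0.png

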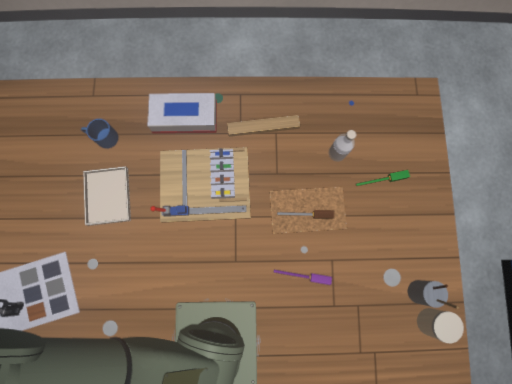

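View pics/side0.png

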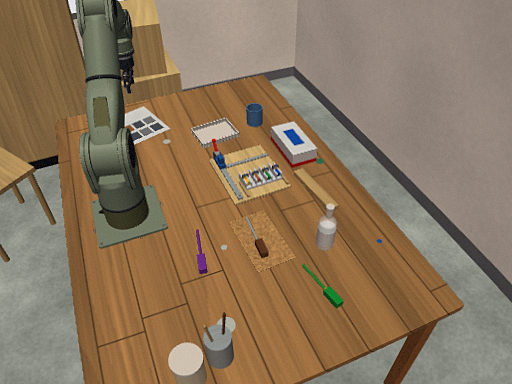

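The top view shows the mould at (222,173), with all four tubes filled: yellow, red, green and blue, running from the robot's side outward. The stop grip is at (177,210), the cam ball at (153,208), the wood rod handle at (323,214) with its tip at (278,213), and the tray at (106,196). The side view agrees.

```bash
python3 - <<'E'
from h import *
def rect(l,z,mx=1):
    for d in regions_of('top',l)[:mx]:
        m=d['pixels'].astype(np.uint8); p=cv2.findNonZero(m)[:,0]
        w=unproj('top',p,z); r=cv2.minAreaRect((w[:,:2]*1000).astype(np.float32))
        print(l,round(d['p'],2),len(p),np.round(d['position']),np.round(r[0],1),np.round(r[1],1),round(r[2],1))
get_image('top')
rect('jig',.014,2);rect('mould',.035);rect('tray',.025);rect('mat',.003,2);rect('rod',.028,3);rect('stop',.023);rect('glovebox',.075);rect('batten',.025)
for n,p,z in [('grip',(177,210),.08),('ball',(153,208),.1),('handle',(323,214),.03),('tip',(278,213),.017),('bottle',(342,150),.1),('mug',(98,130),.09),('handend',(333,214),.03)]: print(n,unproj('top',p,z).round(3))
# bed corners
print(unproj('top',[(160,150),(249,149),(249,219),(161,220)],.014).round(3))
E
```

```text
jig 0.81 5135 [196. 191.] [529.2  53.3] [262.3 338.1] 1.2
mould 0.85 1066 [223. 175.] [562.1 -22. ] [174.   83.6] 0.7
mat 0.63 2796 [305. 208.] [ 437.8 -319.5] [150.5 260.7] 2.9
rod 0.69 330 [312. 274.] [ 209.2 -292.2] [185.8  31.7] 81.5
rod 0.63 293 [392. 177.] [ 537.6 -586.2] [ 32. 193.] 13.3
rod 0.51 257 [319. 214.] [ 418.1 -308.6] [192.4  27.6] 89.3
stop 0.65 588 [184. 204.] [533.  163.5] [232. 130.] 2.4
glovebox 0.82 2716 [182. 110.] [769.2 116.7] [240.5 148.4] 89.5
batten 0.63 943 [266. 126.] [ 741.4 -169.8] [ 52.5 258.6] 6.5
grip [[0.429 0.121 0.08 ]]
ball [[0.433 0.195 0.1  ]]
handle [[ 0.417 -0.366  0.03 ]]
tip [[ 0.424 -0.213  0.017]]
bottle [[ 0.623 -0.427  0.1  ]]
mug [[0.703 0.396 0.09 ]]
handend [[ 0.417 -0.401  0.03 ]]
[[ 0.655  0.201  0.014]
 [ 0.656 -0.116  0.014]
 [ 0.405 -0.113  0.014]
 [ 0.404  0.188  0.014]]
```

```bash
python3 - <<'E'
from h import *
print(todelta([.47,0.03,.33],yawrot(np.pi/2+.02)))
E
```

```text
(array([-2.216, -2.08 , -0.493]), array([-0.   ,  0.   ,  0.808]))
```

```bash
python3 -m pendant '[[[-0.5,0,-0.49],[0,0,0.3],1],[[-0.5,-0.3,-0.49],[0,0,0.3],1],[[-1,-0.94,-0.49],[0,0,0.4],1],[[-1,-0.94,-0.49],[0,0,0.4],1],[[-1,-0.94,-0.49],[0,0,0.4],1],[[-1,-0.94,-0.49],[0,0,0.4],1],[[-1,-0.94,-0.49],[0,0,0.4],1],[[-1,-0.94,-0.49],[0,0,0.4],1],[[-1,-0.94,-0.49],[0,0,0.4],1]]'; python3 - <<'E'
from h import *
print(todelta([.47,0.03,.33],yawrot(np.pi/2+.02)))
E
```

```text
time: 3.45
ee_pos: [0.3012, 0.3133, 0.3305]
eef_rot: [0.441, 0.897, 0.001, 0.001]
ft_force: [0.3, -0.5, 0.3]
finger_gap: 0.996
grip_force: 0.0
(array([-1.637, -0.197,  0.003]), array([ 0.001, -0.   ,  0.405]))
```

```bash
python3 -m pendant '[[[-1,-0.12,0],[0,0,0.405],1],[[-1,-0.12,0],[0,0,0.405],1],[[-1,-0.12,0],[0,0,0.405],1],[[-1,-0.12,0],[0,0,0.405],1],[[-1,-0.12,0],[0,0,0.405],1],[[-1,-0.12,0],[0,0,0.405],1],[[-1,-0.12,0],[0,0,0.405],1]]'; python3 - <<'E'
from h import *
print(todelta([.47,0.03,.33],yawrot(np.pi/2+.02)))
cv2.imwrite('pics/w1.png',get_image('wrist'))
for l in ['stop_grip','cam_tip','mouth0','mould','stickA','stickB','stickC','stickD','stop_face']:
    print(l,[(round(d['p'],2),np.round(d['position']).tolist()) for d in search_frame('wrist',l)[:4]])
E
```

```text
time: 4.03
ee_pos: [0.4039, 0.1432, 0.3292]
eef_rot: [0.699, 0.715, -0.0, 0.0]
ft_force: [-0.3, 1.1, -0.4]
finger_gap: 0.999
grip_force: 0.0
(array([-0.573,  0.318, -0.004]), array([0.   , 0.   , 0.001]))
stop_grip [(0.78, [284.0, 175.0])]
cam_tip [(0.77, [280.0, 136.0])]
mouth0 [(0.81, [335.0, 246.0])]
mould [(0.74, [334.0, 248.0])]
stickA [(0.66, [340.0, 249.0])]
stickB [(0.68, [311.0, 253.0]), (0.57, [280.0, 138.0])]
stickC [(0.37, [262.0, 328.0])]
stickD []
stop_face [(0.63, [286.0, 171.0])]
```

View pics/w1.png

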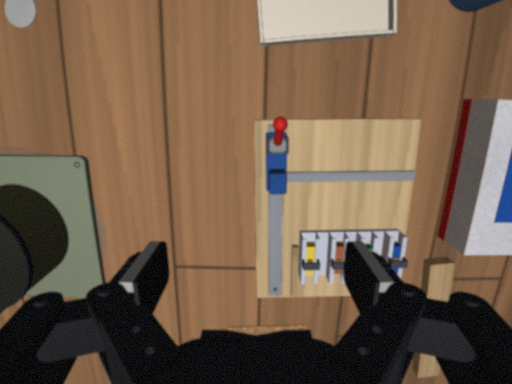

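The wrist view shows the grip block at (278,181), the cam ball at (280,124), the bed's far corners at (255,121) and (419,119) and its near-left corner at (257,297). The tubes are at columns 310 to 398, rows 231 to 283.

```bash
python3 - <<'E'
from h import *
for n,p,z in [('bed',[(255,121),(419,119),(257,297)],.014),('grip',(278,181),.08),('ball',(280,124),.10),('bar R end',(414,176),.023),('rail end',(275,292),.014),('tubeY,B far',[(310,231),(398,231)],.049)]: print(n,unproj('wrist',p,z).round(4))
print(todelta([.434,.115,.15],yawrot(np.pi/2+.02)))
im=get_image('wrist'); cv2.imwrite('pics/w2.png',cv2.resize(im[100:310,240:430],None,fx=2.8,fy=2.8,interpolation=cv2.INTER_CUBIC))
E
```

```text
bed [[ 0.4014  0.1918  0.014 ]
 [ 0.6499  0.2037  0.014 ]
 [ 0.4132 -0.114   0.014 ]]
grip [[0.4346 0.1172 0.08  ]]
ball [[0.432  0.1937 0.1   ]]
bar R end [[0.6519 0.117  0.023 ]]
rail end [[ 0.4448 -0.1027  0.014 ]]
tubeY,B far [[0.4901 0.0319 0.049 ]
 [0.6276 0.0349 0.049 ]]
(array([-0.149,  0.15 ,  0.897]), array([-0.   ,  0.   ,  0.004]))
```

View pics/w2.png

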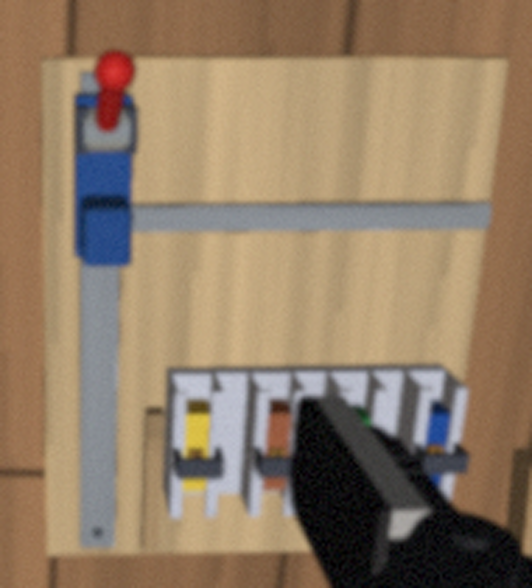

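```bash
python3 - <<'E'
from h import *
print(todelta([.4346,.116,.058],yawrot(np.pi/2+.043)),sense()['ee_pos'])
E
```

```text
(array([-0.144,  0.153,  1.357]), array([-0.   ,  0.   , -0.011])) [0.4032743  0.14404109 0.32931395]
```

```bash
python3 -m pendant '[[[-0.14,0.15,0.3],[0,0,-0.011],0.7],[[-0.144,0.153,0.85],[0,0,-0.011],0.7],[[-0.144,0.153,0.85],[0,0,-0.011],0.7],[[-0.144,0.153,0.85],[0,0,-0.011],0.7],[[-0.144,0.153,0.85],[0,0,-0.011],0.7],[[-0.144,0.153,0.85],[0,0,-0.011],0.7]]' 40; python3 - <<'E'
from h import *
print(todelta([.4346,.116,.058],yawrot(np.pi/2+.043)),sense()['ee_pos'])
cv2.imwrite('pics/w3.png',get_image('wrist'))
print(proj('wrist',[[.4346,.116,.08]]))
for d in regions_of('wrist','stop_grip')[:2]: print(d['p'],d['position'])
E
```

```text
time: 5.08
ee_pos: [0.4338, 0.1151, 0.1568]
eef_rot: [0.692, 0.722, -0.002, -0.001]
ft_force: [0.2, 0.1, 0.2]
finger_gap: 0.7
grip_force: 0.0
(array([0.005, 0.006, 0.494]), array([-0.003,  0.001, -0.001])) [0.43381683 0.11510972 0.15681365]
[[255.30940462 199.99269787]]
0.67 [269.0, 187.2]
```

View pics/w3.png

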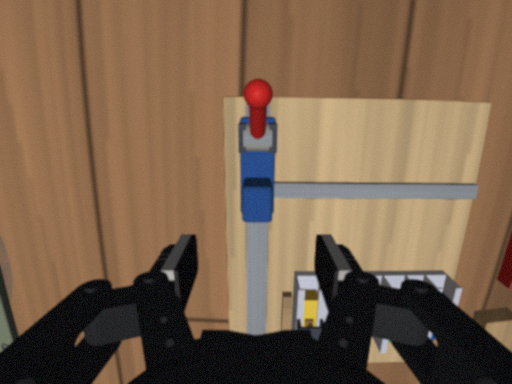

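The grip block's top is at about (257,203), against a prediction of (255,200), and the rail is parallel to the tool. I'll descend and pinch.

```bash
python3 -m pendant '[[[0,0.008,0.25],[0,0,0],0.7],[[0,0.008,0.49],[0,0,0],0.7],[[0,0.008,0.49],[0,0,0],0.7],[[0,0.008,0.49],[0,0,0],0.7],[[0,0.008,0.49],[0,0,0],0],[[0,0.008,0.49],[0,0,0],0],[[0,0.008,0.49],[0,0,0],0],[[0,0.008,0.49],[0,0,0],0],[[0,0.008,0.49],[0,0,0],0],[[0,0.008,0.49],[0,0,0],0]]' 60
```

```text
time: 6.02
ee_pos: [0.4343, 0.1162, 0.0632]
eef_rot: [0.692, 0.722, -0.001, -0.001]
ft_force: [-16.4, 1.2, 24.5]
finger_gap: 0.265
grip_force: 58.2
```

```bash
python3 -m pendant '[[[0,-0.005,-0.02],[0,0,0],0],[[-0.03,-0.005,-0.02],[0,0,0],0],[[-0.06,-0.005,-0.02],[0,0,0],0],[[-0.09,-0.005,-0.02],[0,0,0],0],[[-0.12,-0.005,-0.02],[0,0,0],0],[[-0.15,-0.005,-0.02],[0,0,0],0],[[-0.18,-0.005,-0.02],[0,0,0],0],[[-0.21,-0.005,-0.02],[0,0,0],0],[[-0.24,-0.005,-0.02],[0,0,0],0],[[-0.27,-0.005,-0.02],[0,0,0],0],[[-0.3,-0.005,-0.02],[0,0,0],0],[[-0.33,-0.005,-0.02],[0,0,0],0],[[-0.35,-0.005,-0.02],[0,0,0],0],[[-0.37,-0.005,-0.02],[0,0,0],0],[[-0.39,-0.005,-0.02],[0,0,0],0],[[-0.4,-0.005,-0.02],[0,0,0],0],[[-0.4,-0.005,-0.02],[0,0,0],0]]'; python3 - <<'E'
from h import *
print(sense()['ft_force'],sense()['ee_pos']);cv2.imwrite('pics/w4.png',get_image('wrist'))
E
```

```text
time: 7.43
ee_pos: [0.4372, 0.0366, 0.0658]
eef_rot: [0.691, 0.722, -0.001, -0.002]
ft_force: [-7.8, 4.0, -22.6]
finger_gap: 0.257
grip_force: 69.9
[ -7.76926846   4.01540163 -22.55569325] [0.4371615  0.03662798 0.06582152]
```

View pics/w4.png

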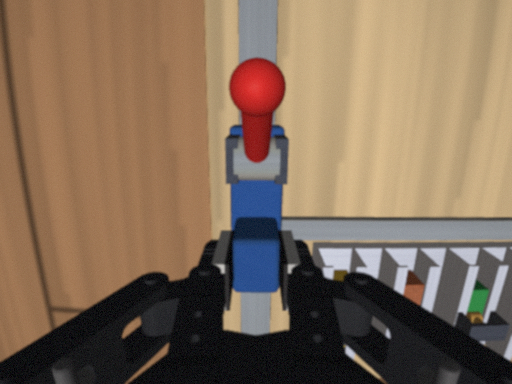

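The stop came along with the grip. The bar at rows 220 to 241 is now nearly at the mould, whose far edge is at row 245. I'll push the last stretch.

```bash
python3 -m pendant '[[[-0.01,0,0.01],[0,0,0],0],[[-0.02,0,0.01],[0,0,0],0],[[-0.03,0,0.01],[0,0,0],0],[[-0.04,0,0.01],[0,0,0],0]]';python3 -m pendant '[[[-0.01,0,0],[0,0,0],0],[[-0.02,0,0],[0,0,0],0],[[-0.03,0,0],[0,0,0],0],[[-0.04,0,0],[0,0,0],0],[[-0.04,0,0],[0,0,0],0]]'; python3 - <<'E'
from h import *
im=get_image('wrist');cv2.imwrite('pics/w5.png',cv2.resize(im[180:300,200:512],None,fx=2.5,fy=2.5))
E
```

```text
time: 7.82
ee_pos: [0.4374, 0.0297, 0.0655]
eef_rot: [0.691, 0.723, 0.0, -0.002]
ft_force: [-16.0, 15.8, 37.1]
finger_gap: 0.257
grip_force: 77.7
time: 8.23
ee_pos: [0.4377, 0.0215, 0.0655]
eef_rot: [0.691, 0.723, 0.0, -0.002]
ft_force: [-16.0, 11.7, 38.1]
finger_gap: 0.261
grip_force: 77.6
```

View pics/w5.png

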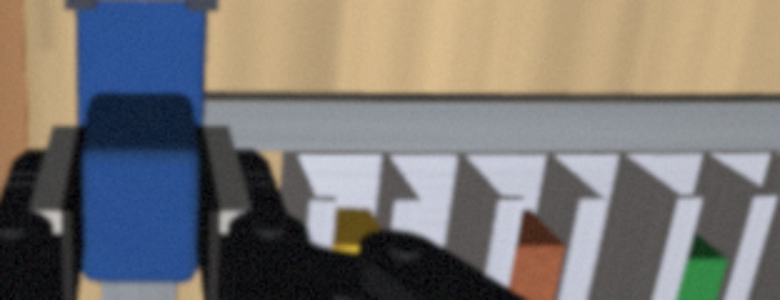

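```bash
python3 -m pendant '[[[-0.01,0,-0.01],[0,0,0],0],[[-0.02,0,-0.01],[0,0,0],0],[[-0.025,0,-0.01],[0,0,0],0],[[-0.025,0,-0.01],[0,0,0],0],[[-0.025,0,-0.01],[0,0,0],0.5],[[-0.025,0,-0.01],[0,0,0],0.5],[[-0.025,0,-0.01],[0,0,0],0.5],[[-0.025,0,-0.3],[0,0,0],0.5],[[-0.025,0,-0.6],[0,0,0],0.5],[[-0.025,0,-0.6],[0,0,0],0.5],[[-0.025,0,-0.6],[0,0,0],0.5],[[-0.025,0,-0.6],[0,0,0],0.5],[[-0.025,0,-0.6],[0,0,0],0]]'; python3 - <<'E'
from h import *
cv2.imwrite('pics/w6.png',get_image('wrist'))
for l in ['stop_grip','cam_tip','mouth0']:
    print(l,[(round(d['p'],2),np.round(d['position']).tolist()) for d in search_frame('wrist',l)[:2]])
print(sense()['ee_pos'],sense()['finger_gap'])
E
```

```text
time: 9.37
ee_pos: [0.4396, 0.015, 0.1834]
eef_rot: [0.692, 0.722, 0.0, 0.0]
ft_force: [0.2, 0.0, -0.1]
finger_gap: 0.371
grip_force: 0.0
stop_grip [(0.57, [266.0, 181.0])]
cam_tip [(0.9, [255.0, 114.0]), (0.52, [255.0, 329.0])]
mouth0 [(0.91, [377.0, 221.0])]
[0.43930679 0.01486287 0.18262756] 0.01999868093499704
```

View pics/w6.png

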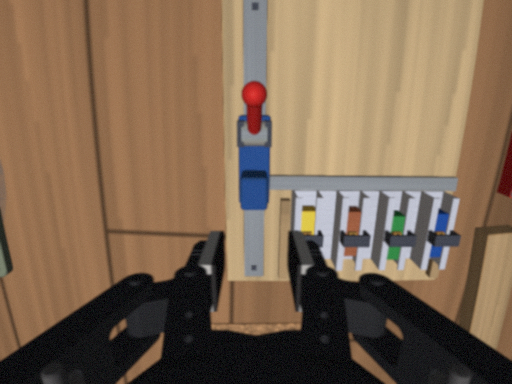

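The ball is at (254,94) and the grip top at (254,191). The bar meets the mould along row 190, and the sticks are yellow (308,220), red (354,220), green (398,222) and blue (441,222).

```bash
python3 - <<'E'
from h import *
b=unproj('wrist',(254,94),.10)[0];g=unproj('wrist',(254,191),.08)[0]
print('ball',b.round(4),'grip',g.round(4),'dist',np.linalg.norm(b[:2]-g[:2]))
# tube mouths / sticks at roof level z: stick top .044 
print('sticks',unproj('wrist',[(308,222),(354,222),(398,223),(441,224)],.044).round(4))
print('bar line',unproj('wrist',[(272,190),(456,190)],.023).round(4))
print('bed right',unproj('wrist',[(227,279),(440,279)],.014).round(4))
s=sense();print(s['joints'])
t=b+np.array([-.0015,.036,0]);t[2]=.17;print(todelta(t));t[2]=.095;print(todelta(t))
E
```

```text
ball [0.4352 0.0939 0.1   ] grip [0.4384 0.0156 0.08  ] dist 0.07829592378318251
sticks [[ 0.4943 -0.0249  0.044 ]
 [ 0.5411 -0.023   0.044 ]
 [ 0.5869 -0.0223  0.044 ]
 [ 0.6332 -0.0217  0.044 ]]
bar line [[0.4574 0.001  0.023 ]
 [0.656  0.0099 0.023 ]]
bed right [[ 0.4112 -0.1138  0.014 ]
 [ 0.6701 -0.1052  0.014 ]]
[-0.22437337  0.61108775  0.19975655  2.02254982 -0.22676068  0.53002422
  0.17921909]
(array([ 0.576, -0.003,  0.063]), array([0., 0., 0.]))
(array([ 0.576, -0.003,  0.438]), array([0., 0., 0.]))
```

```bash
python3 -m pendant '[[[0.2,0,0],[0,0,0],0],[[0.4,0,0],[0,0,0],0],[[0.576,0,0.05],[0,0,0],0],[[0.576,0,0.2],[0,0,0],0],[[0.576,0,0.3],[0,0,0],0],[[0.576,0,0.438],[0,0,0],0],[[0.576,0,0.438],[0,0,0],0],[[0.576,0,0.438],[0,0,0],0]]' && python3 -m pendant '[[[-0.04,0,0],[0,0,0],0],[[-0.08,0,0],[0,0,0],0],[[-0.12,0,0],[0,0,0],0],[[-0.16,0,0],[0,0,0],0],[[-0.2,0,0],[0,0,0],0],[[-0.24,0,0],[0,0,0],0],[[-0.28,0,0],[0,0,0],0],[[-0.32,0,0],[0,0,0],0],[[-0.36,0,0],[0,0,0],0],[[-0.39,0,0],[0,0,0],0],[[-0.41,0,0],[0,0,0],0],[[-0.41,0,0],[0,0,0],0]]'
```

```text
time: 10.23
ee_pos: [0.4341, 0.1295, 0.0952]
eef_rot: [0.692, 0.722, -0.001, -0.001]
ft_force: [1.0, -0.4, 0.9]
finger_gap: 0.001
grip_force: 0.0
time: 11.23
ee_pos: [0.4382, 0.0471, 0.0957]
eef_rot: [0.692, 0.722, -0.0, 0.0]
ft_force: [0.5, -0.3, 0.2]
finger_gap: 0.001
grip_force: 0.0
```

```bash
python3 -m pendant '[[[-0.015,0,0],[0,0,0],0],[[-0.03,0,0],[0,0,0],0],[[-0.04,0,0],[0,0,0],0],[[-0.05,0,0],[0,0,0],0]]';python3 -m pendant '[[[0.05,0,0],[0,0,0],0],[[0.05,0,-0.3],[0,0,0],0],[[0.05,0,-0.5],[0,0,0],0],[[0.05,0,-0.5],[0,0,0],0],[[0.05,0,-0.5],[0,0,0],0],[[0.05,0,-0.5],[0,0,0],0]]'; python3 - <<'E'
from h import *
cv2.imwrite('pics/w7.png',get_image('wrist'))
for l in ['stop_grip','cam_tip','mouth0']:
    print(l,[(round(d['p'],2),np.round(d['position']).tolist()) for d in search_frame('wrist',l)[:2]])
print(sense()['ee_pos'],sense()['finger_gap'])
E
```

```text
time: 11.57
ee_pos: [0.4386, 0.0385, 0.0957]
eef_rot: [0.692, 0.722, 0.0, -0.0]
ft_force: [-0.7, 13.0, 5.7]
finger_gap: 0.001
grip_force: 6.8
time: 12.07
ee_pos: [0.4384, 0.0488, 0.1962]
eef_rot: [0.692, 0.722, 0.001, 0.0]
ft_force: [0.3, -0.5, -0.8]
finger_gap: 0.001
grip_force: 0.0
stop_grip [(0.16, [368.0, 248.0])]
cam_tip [(0.85, [253.0, 188.0])]
mouth0 [(0.79, [371.0, 249.0])]
[0.43779204 0.04819954 0.19482841] 0.0007052656119865289
```

View pics/w7.png

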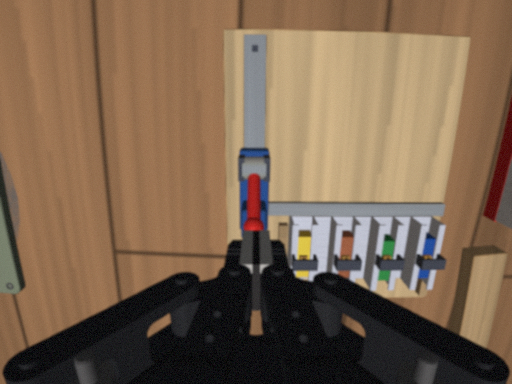

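The lever now leans towards the mould with the ball at (254,225), and the push ended on 13 N at its end stop, so it is clamped. Next is the rod.

```bash
python3 -m pendant '[[[-1,0,-0.3],[0,0,0],1],[[-1,0,-0.3],[0,0,0],1],[[-1,0,-0.3],[0,0,0],1],[[-1,0,-0.3],[0,0,0],1],[[-1,0,-0.3],[0,0,0],1],[[-1,0,-0.3],[0,0,0],1]]' >/dev/null; python3 -m pendant '[[[-0.9,-0.1,0],[0,0,0],1],[[-0.9,-0.1,0],[0,0,0],1],[[-0.9,-0.1,0],[0,0,0],1],[[-0.9,-0.1,0],[0,0,0],1],[[-0.9,-0.1,0],[0,0,0],1],[[-0.9,-0.1,0],[0,0,0],1]]' ; python3 - <<'E'
from h import *
cv2.imwrite('pics/w8.png',get_image('wrist'))
for d in regions_of('wrist','rod')[:3]:
    p=cv2.findNonZero(d['pixels'].astype(np.uint8))[:,0]
    r=cv2.minAreaRect((unproj('wrist',p,.02)[:,:2]*1000).astype(np.float32)); print(round(d['p'],2),d['position'],r)
print(sense()['ee_pos'],sense()['finger_gap'])
E
```

```text
time: 13.27
ee_pos: [0.4328, -0.3361, 0.2543]
eef_rot: [0.694, 0.72, -0.001, -0.001]
ft_force: [-0.7, 1.0, -0.2]
finger_gap: 0.998
grip_force: 0.0
0.9 [246.6, 167.0] ((421.1908874511719, -303.51287841796875), (196.90223693847656, 28.313968658447266), 89.35515594482422)
0.74 [317.9, 312.4] ((533.7029418945312, -549.0072021484375), (27.973867416381836, 135.96511840820312), 15.84650993347168)
0.56 [86.0, 152.9] ((218.45751953125, -287.0462951660156), (196.8820037841797, 39.73495101928711), 78.23275756835938)
[ 0.43416763 -0.33222166  0.25472006] 0.9992734027970805
```

View pics/w8.png

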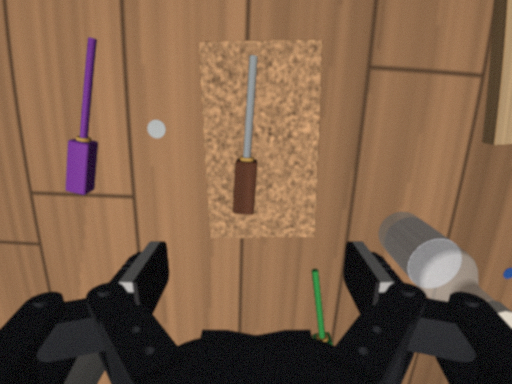

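The wood rod lies on the mat: tip at (253,56), handle front middle at (246,158) and rear middle at (244,212).

```bash
python3 - <<'E'
from h import *
h=unproj('wrist',[(246,160),(244,211)],.031); t=unproj('wrist',[(253,56),(248,150)],.017)
print(h.round(4),t.round(4)); c=h.mean(0); v=t[0]-c; a=np.arctan2(v[1],v[0]); print(c,np.degrees(a),np.hypot(*v[:2]))
print('mat',unproj('wrist',[(200,41),(322,40),(211,238),(315,237)],.003).round(3))
v=t[0]-t[1];print(np.degrees(np.arctan2(v[1],v[0])))
for z in (.1,.013): print(todelta([c[0],c[1],z],yawrot(a)))
E
```

```text
[[ 0.4223 -0.327   0.031 ]
 [ 0.422  -0.3939  0.031 ]] [[ 0.4258 -0.2048  0.017 ]
 [ 0.424  -0.3166  0.017 ]]
[ 0.4221544  -0.36040789  0.031     ] 88.65570909852349 0.15565608570319536
mat [[ 0.361 -0.188  0.003]
 [ 0.508 -0.18   0.003]
 [ 0.375 -0.447  0.003]
 [ 0.524 -0.439  0.003]]
89.08872252306801
(array([-0.139, -0.065,  0.774]), array([-0.001, -0.001,  0.042]))
(array([-0.14 , -0.064,  1.209]), array([-0.001, -0.001,  0.042]))
```

```bash
python3 -m pendant '[[[-0.145,-0.062,0.3],[0,0,0.04],0.7],[[-0.145,-0.062,0.6],[0,0,0.04],0.7],[[-0.145,-0.062,0.8],[0,0,0.04],0.7],[[-0.145,-0.062,0.95],[0,0,0.04],0.7],[[-0.145,-0.062,0.95],[0,0,0.04],0.7],[[-0.145,-0.062,0.95],[0,0,0.04],0.7]]' ; python3 - <<'E'
from h import *
cv2.imwrite('pics/w9.png',get_image('wrist'))
print(todelta([.4223,-.362,.014],yawrot(np.radians(88.8))))
print(proj('wrist',[[.4223,-.327,.031],[.4216,-.397,.031],[.4258,-.202,.017]]))
E
```

```text
time: 13.87
ee_pos: [0.4218, -0.3592, 0.0609]
eef_rot: [0.714, 0.7, -0.0, -0.004]
ft_force: [-0.6, 0.9, -0.5]
finger_gap: 0.698
grip_force: 0.0
(array([-0.01 , -0.001,  0.251]), array([-0.002, -0.002,  0.001]))
[[252.90770631 171.67705083]
 [254.02111721 274.65771757]
 [255.07119901 -54.62374309]]
```

View pics/w9.png

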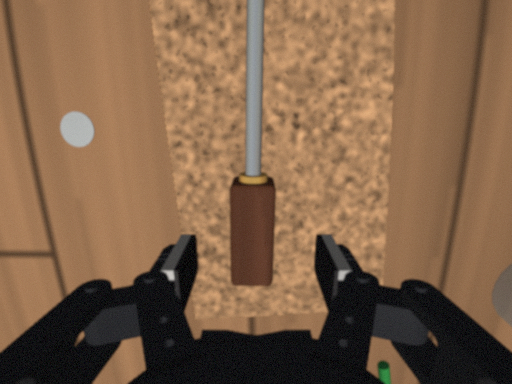

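```bash
python3 -m pendant '[[[-0.03,0,0.1],[0,0,0],0.7],[[-0.03,0,0.2],[0,0,0],0.7],[[-0.03,0,0.24],[0,0,0],0.7],[[-0.03,0,0.24],[0,0,0],0.7],[[-0.03,0,0.24],[0,0,0],0],[[-0.03,0,0.24],[0,0,0],0],[[-0.03,0,0.24],[0,0,0],0],[[-0.03,0,0.24],[0,0,0],0],[[-0.03,0,0.24],[0,0,0],0],[[-0.03,0,0.24],[0,0,0],0],[[-0.03,0,0.24],[0,0,0],0]]' 100; python3 -m pendant '[[[0,0,-0.1],[0,0,0],0],[[0,0,-0.3],[0,0,0],0],[[0,0,-0.5],[0,0,0],0],[[0,0,-0.5],[0,0,0],0],[[0,0,-0.5],[0,0,0],0]]'; python3 - <<'E'
from h import *
cv2.imwrite('pics/w10.png',get_image('wrist'))
E
```

```text
time: 14.83
ee_pos: [0.4237, -0.3682, 0.0197]
eef_rot: [0.714, 0.7, 0.0, 0.001]
ft_force: [-3.4, 3.7, 22.0]
finger_gap: 0.298
grip_force: 98.6
time: 15.25
ee_pos: [0.424, -0.3684, 0.1204]
eef_rot: [0.714, 0.7, 0.0, 0.002]
ft_force: [0.8, 0.7, -2.3]
finger_gap: 0.294
grip_force: 100.2
```

View pics/w10.png

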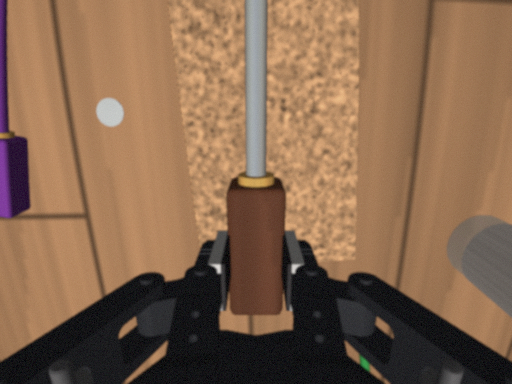

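```bash
cat >> h.py <<'E'
G=np.array([.4384,.0156]); yaw=np.radians(2.4); XJ=np.array([np.cos(yaw),np.sin(yaw)]); YJ=np.array([-np.sin(yaw),np.cos(yaw)])
def m2w(mx,my): "mould x,y -> world xy"
    return G+(.123+mx)*XJ+(my-.052)*YJ
E
python3 - <<'E'
from h import *
s=sense();print(s['ee_pos'],s['eef_rot'])
for m in (-.069,-.023,.023,.069):
    p=m2w(m,-.06-.163); print(m,p.round(4))
print(todelta([*m2w(-.069,-.223),.12],yawrot(np.pi/2+yaw)))
E
```

```text
Traceback (most recent call last):
  File "h.py", line 36
    return G+(.123+mx)*XJ+(my-.052)*YJ
IndentationError: unexpected indent
```

```bash
sed -i 's/^def m2w.*/def m2w(mx,my):/' h.py
python3 - <<'E'
from h import *
s=sense();print(s['ee_pos'],s['eef_rot'])
for m in (-.069,-.023,.023,.069):
    p=m2w(m,-.06-.163); print(m,p.round(4))
print(todelta([*m2w(-.069,-.223),.12],yawrot(np.pi/2+yaw)))
E
```

```text
[ 0.42347556 -0.36786843  0.11874976] [7.14081216e-01 7.00062412e-01 1.37338751e-04 7.86483239e-04]
-0.069 [ 0.5039 -0.2569]
-0.023 [ 0.5498 -0.255 ]
0.023 [ 0.5958 -0.253 ]
0.069 [ 0.6417 -0.2511]
(array([ 0.563,  0.391, -0.006]), array([ 0.001,  0.001, -0.039]))
```

```bash
python3 -m pendant '[[[0.15,0.1,0],[0,0,-0.02],0],[[0.3,0.2,0],[0,0,-0.039],0],[[0.45,0.3,0],[0,0,-0.039],0],[[0.56,0.391,0],[0,0,-0.039],0],[[0.56,0.391,0.2],[0,0,-0.039],0],[[0.56,0.391,0.3],[0,0,-0.039],0],[[0.56,0.391,0.3],[0,0,-0.039],0]]'; python3 - <<'E'
from h import *
print(todelta([*m2w(-.069,-.223),.037],yawrot(np.pi/2+yaw)))
s=sense(); W=R.from_quat(s['eef_rot']); t=s['ee_pos']+W.apply([.163,0,.0027]);f=s['ee_pos']+W.apply([.038,0,.0027])
mo=[[*m2w(m,-.04),.0355] for m in (-.069,-.023,.023,.069)]
fe=[[*m2w(m,.04),.0355] for m in (-.069,-.023,.023,.069)]
ims=[]
for n,(r0,r1,c0,c1) in (('top',(140,240,190,310)),('side',(140,240,200,320))):
    im=get_image(n); k=5 if n=='top' else 5
    im=cv2.resize(im[r0:r1,c0:c1],None,fx=k*.66,fy=k*.66,interpolation=cv2.INTER_CUBIC)
    for P,col in ([(t,(0,0,255)),(f,(0,0,255))]+[(p,(255,0,255)) for p in mo]+[(p,(255,255,0)) for p in fe]):
        u=(proj(n,P)[0]-[c0,r0]+.5)*k*.66; cv2.circle(im,tuple(int(v) for v in u.round()),2,col,-1)
    ims.append(im)
cv2.imwrite('pics/p1.png',np.hstack(ims))
E
```

```text
time: 15.88
ee_pos: [0.5017, -0.256, 0.0535]
eef_rot: [0.692, 0.722, -0.001, -0.003]
ft_force: [0.4, 1.1, -3.1]
finger_gap: 0.291
grip_force: 100.0
(array([-0.005,  0.011,  0.083]), array([-0.004, -0.002,  0.   ]))
```

View pics/p1.png

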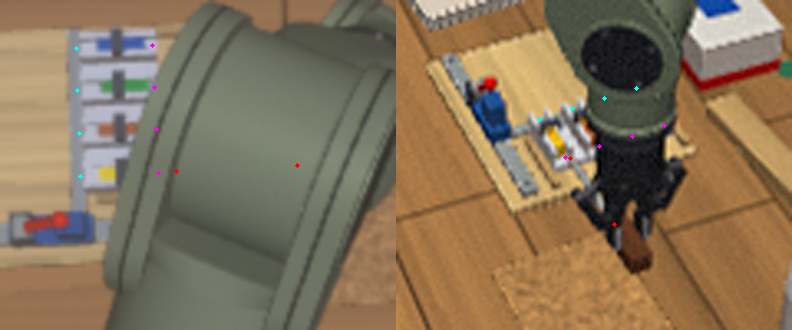

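The tube lines overlay correctly in the top view. In the side view the dowel lies along the predicted line, pointing at the yellow tube's mouth at about (567,157). I'll lower and enter.

```bash
python3 -m pendant '[[[0,0.011,0.04],[0,0,0],0],[[0,0.011,0.082],[0,0,0],0],[[0,0.011,0.082],[0,0,0],0],[[0.04,0.011,0.082],[0,0,0],0],[[0.08,0.011,0.082],[0,0,0],0],[[0.11,0.011,0.082],[0,0,0],0],[[0.14,0.011,0.082],[0,0,0],0],[[0.14,0.011,0.082],[0,0,0],0]]'; python3 - <<'E'
from h import *
for y in (0,.058): print(todelta([*m2w(-.069,y-.163),.037],yawrot(np.pi/2+yaw)))
im=get_image('side');cv2.imwrite('pics/p2.png',cv2.resize(im[150:230,225:305],None,fx=7,fy=7,interpolation=cv2.INTER_CUBIC))
E
```

```text
time: 16.65
ee_pos: [0.5049, -0.2277, 0.0416]
eef_rot: [0.692, 0.722, 0.0, -0.0]
ft_force: [0.2, 0.0, -1.7]
finger_gap: 0.294
grip_force: 100.0
(array([ 0.154, -0.011,  0.023]), array([ 0.   , -0.   ,  0.001]))
(array([ 0.444, -0.011,  0.023]), array([ 0.   , -0.   ,  0.001]))
```

View pics/p2.png

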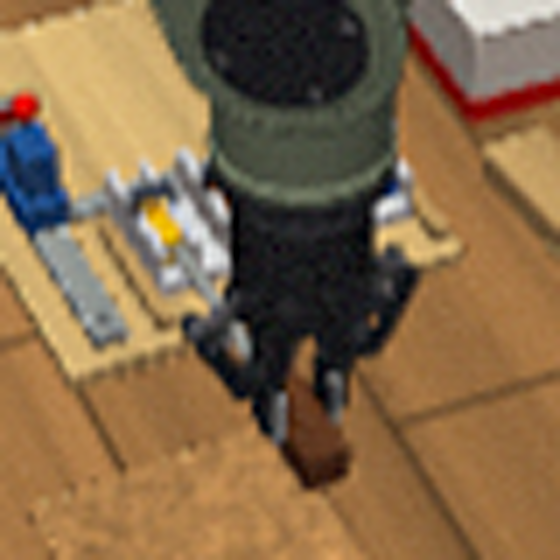

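```bash
python3 -m pendant '[[[0,-0.005,0],[0,0,0],0],[[0,-0.01,0],[0,0,0],0],[[0,-0.01,0],[0,0,0],0],[[0,-0.01,0],[0,0,0],0]]'
```

```text
time: 17.03
ee_pos: [0.5025, -0.2298, 0.0413]
eef_rot: [0.693, 0.721, -0.0, 0.0]
ft_force: [0.5, 0.8, -0.8]
finger_gap: 0.296
grip_force: 100.0
```

```bash
python3 -m pendant '[[[0,0,0.023],[0,0,0],0],[[0,0,0.023],[0,0,0],0],[[0,0,0.023],[0,0,0],0],[[0.03,0,0.023],[0,0,0],0],[[0.06,0,0.023],[0,0,0],0],[[0.09,0,0.023],[0,0,0],0],[[0.12,0,0.023],[0,0,0],0]]'; python3 -c "
from h import *
for y in (0,.058): print(todelta([*m2w(-.069,y-.163),.0365],yawrot(np.pi/2+yaw)))"
```

```text
time: 17.62
ee_pos: [0.5018, -0.2056, 0.037]
eef_rot: [0.693, 0.721, -0.0, 0.001]
ft_force: [0.8, -7.1, -2.2]
finger_gap: 0.301
grip_force: 100.1
(array([ 0.044, -0.001,  0.002]), array([ 0.001,  0.001, -0.001]))
(array([ 0.334, -0.001,  0.002]), array([ 0.001,  0.001, -0.001]))
```

The dowel is at the right height and pushing the stick with 7 N. I'll drive through.

```bash
python3 -m pendant '[[[0.03,0,0],[0,0,0],0],[[0.06,0,0],[0,0,0],0],[[0.09,0,0],[0,0,0],0],[[0.12,0,0],[0,0,0],0],[[0.15,0,0],[0,0,0],0],[[0.18,0,0],[0,0,0],0],[[0.21,0,0],[0,0,0],0],[[0.24,0,0],[0,0,0],0]]'; python3 -m pendant '[[[0.03,0,0],[0,0,0],0],[[0.06,0,0],[0,0,0],0],[[0.09,0,0],[0,0,0],0],[[0.09,0,0],[0,0,0],0],[[0.09,0,0],[0,0,0],0]]'; python3 - <<'E'
from h import *
for y in (.058,-.06): print(todelta([*m2w(-.069,y-.163),.0365],yawrot(np.pi/2+yaw)))
im=get_image('side');cv2.imwrite('pics/p3.png',im)
for l in ['stickB','stickA']:print([(round(d['p'],2),np.round(d['position'])) for d in search_frame('side',l)[:3]])
b=im[130:230,215:310].astype(int); m=(b[...,2]>170)&(b[...,1]>130)&(b[...,0]<80); ys,xs=np.nonzero(m); print(len(xs),xs.mean()+215,ys.mean()+130); p=(xs.mean()+215,ys.mean()+130)
w=unproj('side',p,.034)[0,:2]-G; print('mould coords',w@XJ-.123,w@YJ+.052)
E
```

```text
time: 18.28
ee_pos: [0.4996, -0.1569, 0.0367]
eef_rot: [0.692, 0.722, -0.0, -0.0]
ft_force: [0.1, -0.5, -1.4]
finger_gap: 0.292
grip_force: 100.1
time: 18.7
ee_pos: [0.499, -0.1394, 0.0368]
eef_rot: [0.692, 0.722, -0.0, 0.0]
ft_force: [0.9, 0.1, -2.0]
finger_gap: 0.296
grip_force: 100.1
(array([ 0.002, -0.   ,  0.001]), array([-0.,  0., -0.]))
(array([-0.588,  0.   ,  0.001]), array([-0.,  0., -0.]))
[(0.74, array([229., 173.]))]
[(0.34, array([272., 173.]))]
124 248.88709677419354 206.23387096774195
mould coords -0.12006593891237005 -0.13522496910765167
```

```bash
cat >> h.py <<'E'
HUE={'A':(3,14),'B':(22,32),'C':(105,125),'D':(50,75)}
def stick(n,k,z=.024):
    "best network region for a stick, with its hue and mould coords"
    im=get_image(n); hsv=cv2.cvtColor(im,cv2.COLOR_BGR2HSV); out=[]
    for d in regions_of(n,'stick'+k)[:4]:
        p=cv2.findNonZero(d['pixels'].astype(np.uint8))
        if p is None: continue
        p=p[:,0]; h=np.median(hsv[p[:,1],p[:,0]],0)
        W=unproj(n,p,z)[:,:2]; r=cv2.minAreaRect((W*1000).astype(np.float32))
        c=W.mean(0)-G
        out.append((round(d['p'],2),len(p),np.round(d['position']).tolist(),'hsv',h.tolist(),'mould',(round(c@XJ-.123,4),round(c@YJ+.052,4)),'world',W.mean(0).round(4).tolist(),'rect',np.round(r[1]).tolist(),round(r[2])))
    return out
E
python3 - <<'E'
from h import *
for n in ('side',):
  for k in 'ABCD':
    for o in stick(n,k): print(n,k,o)
E
```

```text
side B (0.53, 32, [238.0, 169.0], 'hsv', [24.0, 255.0, 234.0], 'mould', (np.float64(-0.0715), np.float64(0.0941)), 'world', [0.4881, 0.0599], 'rect', [40.0, 22.0], 70)
side C (0.25, 215, [276.0, 175.0], 'hsv', [83.0, 16.0, 138.0], 'mould', (np.float64(0.0476), np.float64(0.0068)), 'world', [0.6107, -0.0224], 'rect', [115.0, 183.0], 87)
side D (0.2, 158, [270.0, 172.0], 'hsv', [69.0, 14.0, 137.5], 'mould', (np.float64(0.0455), np.float64(0.0064)), 'world', [0.6087, -0.0229], 'rect', [180.0, 103.0], 2)
```

Yellow is out: it measures mould y about 94 mm, on the bed beyond the bar. I'll retract and shift to the next tube.

```bash
python3 -m pendant '[[[-0.1,0,0],[0,0,0],0],[[-0.2,0,0],[0,0,0],0],[[-0.3,0,0],[0,0,0],0],[[-0.4,0,0],[0,0,0],0],[[-0.5,0,0],[0,0,0],0],[[-0.59,0,0],[0,0,0],0],[[-0.59,0,0],[0,0,0],0],[[-0.59,0.12,0],[0,0,0],0],[[-0.59,0.23,0],[0,0,0],0],[[-0.59,0.23,0],[0,0,0],0],[[-0.59,0.23,0],[0,0,0],0]]'; python3 - <<'E'
from h import *
for y in (-.06,): print(todelta([*m2w(-.023,y-.163),.0365],yawrot(np.pi/2+yaw)))
E
```

```text
time: 20.17
ee_pos: [0.5502, -0.2548, 0.0364]
eef_rot: [0.692, 0.722, 0.0, -0.0]
ft_force: [-0.4, 0.0, -2.0]
finger_gap: 0.294
grip_force: 100.1
(array([-0.001, -0.002, -0.   ]), array([-0., -0.,  0.]))
```

```bash
python3 -m pendant '[[[0.04,-0.002,0],[0,0,0],0],[[0.08,-0.002,0],[0,0,0],0],[[0.12,-0.002,0],[0,0,0],0],[[0.15,-0.002,0],[0,0,0],0],[[0.18,-0.002,0],[0,0,0],0],[[0.21,-0.002,0],[0,0,0],0],[[0.24,-0.002,0],[0,0,0],0],[[0.27,-0.002,0],[0,0,0],0]]'; python3 -m pendant '[[[0.03,0,0],[0,0,0],0],[[0.06,0,0],[0,0,0],0],[[0.09,0,0],[0,0,0],0],[[0.12,0,0],[0,0,0],0],[[0.15,0,0],[0,0,0],0],[[0.18,0,0],[0,0,0],0],[[0.21,0,0],[0,0,0],0],[[0.24,0,0],[0,0,0],0],[[0.27,0,0],[0,0,0],0],[[0.3,0,0],[0,0,0],0],[[0.32,0,0],[0,0,0],0],[[0.32,0,0],[0,0,0],0],[[0.32,0,0],[0,0,0],0]]'; python3 - <<'E'
from h import *
for n in ('side','top'):
  for k in 'AB':
    for o in stick(n,k)[:2]: print(n,k,o)
for y in (.058,-.06): print(todelta([*m2w(-.023,y-.163),.0365],yawrot(np.pi/2+yaw)))
E
```

```text
time: 20.83
ee_pos: [0.5471, -0.2022, 0.037]
eef_rot: [0.693, 0.721, -0.0, 0.001]
ft_force: [-0.0, -6.2, -0.6]
finger_gap: 0.293
grip_force: 100.1
time: 21.92
ee_pos: [0.5445, -0.1377, 0.0368]
eef_rot: [0.692, 0.722, -0.0, 0.0]
ft_force: [-0.9, 0.3, -1.1]
finger_gap: 0.293
grip_force: 100.1
side A (0.51, 51, [246.0, 167.0], 'hsv', [11.0, 176.0, 169.0], 'mould', (np.float64(-0.025), np.float64(0.0908)), 'world', [0.5347, 0.0585], 'rect', [57.0, 29.0], 86)
(array([0.004, 0.002, 0.001]), array([-0.   ,  0.   , -0.001]))
(array([-0.586,  0.003,  0.001]), array([-0.   ,  0.   , -0.001]))
```

Red is out too (mould y about 91 mm). Now the green tube.

```bash
python3 -m pendant '[[[-0.1,0,0],[0,0,0],0],[[-0.2,0,0],[0,0,0],0],[[-0.3,0,0],[0,0,0],0],[[-0.4,0,0],[0,0,0],0],[[-0.5,0,0],[0,0,0],0],[[-0.588,0,0],[0,0,0],0],[[-0.588,0,0],[0,0,0],0],[[-0.588,0.12,0],[0,0,0],0],[[-0.588,0.232,0],[0,0,0],0],[[-0.588,0.232,0],[0,0,0],0],[[-0.588,0.232,0],[0,0,0],0]]'; python3 - <<'E'
from h import *
for y in (-.06,): print(todelta([*m2w(.023,y-.163),.0365],yawrot(np.pi/2+yaw)))
E
python3 -m pendant '[[[0.04,0,0],[0,0,0],0],[[0.08,0,0],[0,0,0],0],[[0.12,0,0],[0,0,0],0],[[0.15,0,0],[0,0,0],0],[[0.18,0,0],[0,0,0],0],[[0.21,0,0],[0,0,0],0],[[0.24,0,0],[0,0,0],0],[[0.27,0,0],[0,0,0],0]]'
```

```text
time: 23.23
ee_pos: [0.5961, -0.2525, 0.0363]
eef_rot: [0.692, 0.722, 0.0, -0.0]
ft_force: [-1.1, 0.8, -1.7]
finger_gap: 0.296
grip_force: 100.1
(array([-0.002, -0.001, -0.001]), array([-0., -0.,  0.]))
time: 23.9
ee_pos: [0.5934, -0.1998, 0.0371]
eef_rot: [0.693, 0.721, -0.0, 0.001]
ft_force: [0.0, -6.1, -0.5]
finger_gap: 0.296
grip_force: 100.1
```

```bash
python3 -m pendant '[[[0.03,0,0],[0,0,0],0],[[0.06,0,0],[0,0,0],0],[[0.09,0,0],[0,0,0],0],[[0.12,0,0],[0,0,0],0],[[0.15,0,0],[0,0,0],0],[[0.18,0,0],[0,0,0],0],[[0.21,0,0],[0,0,0],0],[[0.24,0,0],[0,0,0],0],[[0.27,0,0],[0,0,0],0],[[0.3,0,0],[0,0,0],0],[[0.32,0,0],[0,0,0],0],[[0.32,0,0],[0,0,0],0],[[0.32,0,0],[0,0,0],0]]'; python3 - <<'E'
from h import *
for n in ('side','top'):
  for k in 'D':
    for o in stick(n,k)[:2]: print(n,k,o)
for y in (.058,-.06): print(todelta([*m2w(.023,y-.163),.0365],yawrot(np.pi/2+yaw)))
E
python3 -m pendant '[[[-0.1,0,0],[0,0,0],0],[[-0.2,0,0],[0,0,0],0],[[-0.3,0,0],[0,0,0],0],[[-0.4,0,0],[0,0,0],0],[[-0.5,0,0],[0,0,0],0],[[-0.588,0,0],[0,0,0],0],[[-0.588,0,0],[0,0,0],0],[[-0.588,0.12,0],[0,0,0],0],[[-0.588,0.232,0],[0,0,0],0],[[-0.588,0.232,0],[0,0,0],0],[[-0.588,0.232,0],[0,0,0],0]]'; python3 - <<'E'
from h import *
for y in (-.06,): print(todelta([*m2w(.069,y-.163),.0365],yawrot(np.pi/2+yaw)))
for o in stick('side','D')[:2]+stick('top','D')[:2]: print(o)
E
```

```text
time: 24.98
ee_pos: [0.5909, -0.1353, 0.0367]
eef_rot: [0.692, 0.722, -0.0, 0.0]
ft_force: [-0.8, -1.3, -1.5]
finger_gap: 0.295
grip_force: 100.1
side D (0.35, 85, [278.0, 194.0], 'hsv', [11.0, 172.0, 90.0], 'mould', (np.float64(0.0301), np.float64(-0.105)), 'world', [0.5979, -0.1349], 'rect', [71.0, 37.0], 66)
(array([0.003, 0.   , 0.001]), array([-0.   ,  0.   , -0.001]))
(array([-0.587,  0.001,  0.001]), array([-0.   ,  0.   , -0.001]))
time: 26.1
ee_pos: [0.6423, -0.2505, 0.0362]
eef_rot: [0.692, 0.722, -0.0, -0.0]
ft_force: [-1.2, 0.2, -1.6]
finger_gap: 0.29
grip_force: 100.1
(array([-0.003, -0.003, -0.002]), array([-0., -0., -0.]))
(0.55, 54, [260.0, 163.0], 'hsv', [68.0, 216.5, 132.0], 'mould', (np.float64(0.023), np.float64(0.0901)), 'world', [0.5826, 0.0598], 'rect', [29.0, 59.0], 10)
```

Green is out too (mould y about 90 mm). Last is the blue tube.

```bash
python3 -m pendant '[[[0.04,-0.003,0],[0,0,0],0],[[0.08,-0.003,0],[0,0,0],0],[[0.12,-0.003,0],[0,0,0],0],[[0.15,-0.003,0],[0,0,0],0],[[0.18,-0.003,0],[0,0,0],0],[[0.21,-0.003,0],[0,0,0],0],[[0.24,-0.003,0],[0,0,0],0],[[0.27,-0.003,0],[0,0,0],0]]'; python3 -m pendant '[[[0.03,0,0],[0,0,0],0],[[0.06,0,0],[0,0,0],0],[[0.09,0,0],[0,0,0],0],[[0.12,0,0],[0,0,0],0],[[0.15,0,0],[0,0,0],0],[[0.18,0,0],[0,0,0],0],[[0.21,0,0],[0,0,0],0],[[0.24,0,0],[0,0,0],0],[[0.27,0,0],[0,0,0],0],[[0.3,0,0],[0,0,0],0],[[0.32,0,0],[0,0,0],0],[[0.32,0,0],[0,0,0],0],[[0.32,0,0],[0,0,0],0]]'; python3 -m pendant '[[[-0.1,0,0],[0,0,0],0],[[-0.2,0,0],[0,0,0],0],[[-0.3,0,0],[0,0,0],0],[[-0.4,0,0],[0,0,0],0],[[-0.5,0,0],[0,0,0],0],[[-0.59,0,0],[0,0,0],0],[[-0.59,0,0],[0,0,0],0],[[-0.64,0,0],[0,0,0],0],[[-0.64,0,0],[0,0,0],0]]';python3 - <<'E'
from h import *
for n in ('side','top'):
  for k in 'ABCD':
    for o in stick(n,k)[:2]: print(n,k,o)
E
```

```text
time: 26.97
ee_pos: [0.6392, -0.1976, 0.037]
eef_rot: [0.693, 0.721, -0.001, 0.001]
ft_force: [-0.1, -6.7, -0.9]
finger_gap: 0.294
grip_force: 100.1
time: 28.05
ee_pos: [0.6366, -0.1331, 0.0368]
eef_rot: [0.692, 0.722, -0.0, 0.0]
ft_force: [0.6, -1.1, -2.3]
finger_gap: 0.292
grip_force: 100.1
time: 28.8
ee_pos: [0.6415, -0.2629, 0.0367]
eef_rot: [0.693, 0.721, -0.0, 0.0]
ft_force: [0.0, -1.3, -1.7]
finger_gap: 0.292
grip_force: 100.1
side C (0.57, 644, [261.0, 175.0], 'hsv', [90.0, 8.0, 148.0], 'mould', (np.float64(0.0049), np.float64(0.0037)), 'world', [0.5682, -0.0273], 'rect', [180.0, 108.0], 3)
side C (0.45, 41, [269.0, 164.0], 'hsv', [109.0, 241.0, 157.0], 'mould', (np.float64(0.0675), np.float64(0.0896)), 'world', [0.6271, 0.0611], 'rect', [56.0, 24.0], 89)
side D (0.65, 650, [326.0, 227.0], 'hsv', [15.0, 32.0, 151.0], 'mould', (np.float64(0.0967), np.float64(-0.3581)), 'world', [0.6751, -0.3849], 'rect', [248.0, 64.0], 56)
side D (0.23, 2238, [262.0, 239.0], 'hsv', [16.0, 145.0, 175.0], 'mould', (np.float64(-0.1456), np.float64(-0.3028)), 'world', [0.4306, -0.3398], 'rect', [1
[... 156 characters left out ...]
], 'rect', [36.0, 154.0], 81)
top B (0.53, 2786, [311.0, 213.0], 'hsv', [14.0, 114.0, 158.0], 'mould', (np.float64(-0.1445), np.float64(-0.2921)), 'world', [0.4313, -0.3291], 'rect', [150.0, 253.0], 2)
top B (0.4, 83, [202.0, 195.0], 'hsv', [25.0, 186.0, 210.0], 'mould', (np.float64(-0.0723), np.float64(0.0807)), 'world', [0.4879, 0.0464], 'rect', [45.0, 21.0], 89)
top C (0.66, 104, [203.0, 153.0], 'hsv', [112.0, 135.0, 159.0], 'mould', (np.float64(0.0671), np.float64(0.0823)), 'world', [0.6271, 0.0538], 'rect', [26.0, 49.0], 1)
top D (0.58, 62, [202.0, 172.0], 'hsv', [63.0, 119.0, 142.0], 'mould', (np.float64(0.0207), np.float64(0.0798)), 'world', [0.5808, 0.0494], 'rect', [42.0, 14.0], 89)
```

All four sticks are out, each at mould y of 80 to 90 mm. I'll return the rod.

```bash
python3 -m pendant '[[[0,0,-0.15],[0,0,0],0],[[0,-0.1,-0.25],[0,0,0],0],[[0,-0.25,-0.25],[0,0,0],0],[[0,-0.4,-0.25],[0,0,0],0],[[-0.1,-0.55,-0.25],[0,0,0],0],[[-0.2,-0.7,-0.25],[0,0,0],0],[[-0.3,-0.85,-0.25],[0,0,0],0],[[-0.4,-0.95,-0.25],[0,0,0],0],[[-0.5,-0.98,-0.25],[0,0,0],0],[[-0.53,-0.98,-0.25],[0,0,0],0],[[-0.53,-0.98,-0.25],[0,0,0],0],[[-0.53,-0.98,-0.25],[0,0,0],0]]'; python3 - <<'E'
from h import *
print(todelta([.443,-.378,.021],yawrot(np.pi/2+np.radians(2.7))))
get_image('top')
for d in regions_of('top','mat')[:1]+regions_of('top','tray')[:1]:
    p=cv2.findNonZero(d['pixels'].astype(np.uint8))[:,0];print(d['p'],cv2.minAreaRect((unproj('top',p,.003)[:,:2]*1000).astype(np.float32)))
E
```

```text
time: 30.6
ee_pos: [0.4509, -0.3743, 0.0867]
eef_rot: [0.692, 0.722, 0.0, -0.0]
ft_force: [-0.1, 0.5, -1.6]
finger_gap: 0.29
grip_force: 100.1
(array([-0.017, -0.04 ,  0.328]), array([ 0.   , -0.   , -0.004]))
0.66 ((476.63104248046875, -198.497314453125), (40.82825469970703, 81.28579711914062), 62.46724319458008)
0.76 ((520.7133178710938, 361.57281494140625), (200.44564819335938, 159.67018127441406), 6.3153157234191895)
```

```bash
python3 -m pendant '[[[-0.017,-0.04,0.15],[0,0,0],0],[[-0.017,-0.04,0.25],[0,0,0],0],[[-0.017,-0.04,0.3],[0,0,0],0],[[-0.017,-0.04,0.325],[0,0,0],0],[[-0.017,-0.04,0.325],[0,0,0],0],[[-0.017,-0.04,0.325],[0,0,0],0]]'
```

```text
time: 31.25
ee_pos: [0.4431, -0.3786, 0.0225]
eef_rot: [0.692, 0.722, 0.0, 0.0]
ft_force: [0.2, 0.0, -0.9]
finger_gap: 0.292
grip_force: 100.1
```

```bash
python3 -m pendant '[[[0,0,0.006],[0,0,0],0],[[0,0,0.012],[0,0,0],0],[[0,0,0.012],[0,0,0],0],[[0,0,0.012],[0,0,0],0.6],[[0,0,0.012],[0,0,0],0.6],[[0,0,0.012],[0,0,0],0.6],[[0,0,0.012],[0,0,0],0.6],[[0,0,-0.2],[0,0,0],0.6],[[0,0,-0.5],[0,0,0],0.6],[[0,0,-0.9],[0,0,0],0.6],[[0.1,0,-0.9],[0,0,0],0.6],[[0.2,0,-0.9],[0,0,0],0.6],[[0.2,0,-0.9],[0,0,0],0.6],[[0.2,0,-0.9],[0,0,0],0.6]]' 60; python3 - <<'E'
from h import *
get_image('wrist')
for l,z in (('rod',.02),('mat',.003)):
  for d in regions_of('wrist',l)[:2]:
    p=cv2.findNonZero(d['pixels'].astype(np.uint8))[:,0]
    r=cv2.minAreaRect((unproj('wrist',p,z)[:,:2]*1000).astype(np.float32)); print(l,round(d['p'],2),d['position'],np.round(r[0]),np.round(r[1]),round(r[2],1))
    if l=='mat':print(cv2.boxPoints(r).round())
print(sense()['ee_pos'],[todelta([.535,.06,.2],yawrot(np.pi+yaw)),todelta([.535,.06,.2],yawrot(yaw))])
E
```

```text
time: 32.42
ee_pos: [0.4415, -0.338, 0.2028]
eef_rot: [0.692, 0.722, 0.0, 0.001]
ft_force: [-0.6, -1.2, -1.0]
finger_gap: 0.598
grip_force: 0.0
rod 0.75 [254.8, 181.3] [ 439. -319.] [ 28. 197.] 2.8
rod 0.74 [53.3, 156.9] [ 217. -292.] [197.  42.] 77.9
mat 0.62 [250.8, 128.8] [ 438. -319.] [150. 259.] 2.8
[[ 357. -194.]
 [ 369. -452.]
 [ 519. -445.]
 [ 507. -186.]]
[ 0.44049131 -0.33923253  0.2009069 ] [(array([1.975, 0.553, 0.004]), array([-0.000e+00, -1.000e-03, -1.001e+00])), (array([1.975, 0.553, 0.004]), array([-0.001,  0.   ,  0.999]))]
```

The rod lies flat on the mat: its rectangle is centred at (439,-319) mm with the same 2.8° yaw as the mat. I'll go over the sticks.

```bash
python3 -m pendant '[[[0.2,0.1,0],[0,0,0],0.6],[[0.4,0.2,0],[0,0,0],0.6],[[0.6,0.3,0],[0,0,0],0.6],[[0.8,0.4,0],[0,0,0],0.6],[[1,0.5,0],[0,0,0],0.6],[[1,0.5,0],[0,0,0],0.6]]'>/dev/null; python3 -m pendant '[[[0.2,0.05,0],[0,0,0],0.4],[[0.4,0.05,0],[0,0,0],0.4],[[0.6,0.05,0],[0,0,0],0.4],[[0.8,0.05,0],[0,0,0],0.4],[[0.97,0.05,0],[0,0,0],0.4],[[0.97,0.05,0],[0,0,0],0.4],[[0.97,0.05,0],[0,0,0],0.4],[[0.97,0.05,0],[0,0,0],0.4]]'; cat >> h.py <<'E'
BGR={'A':(3,15,100),'B':(21,33,150),'C':(100,122,110),'D':(50,80,90)}
def blobs(n,z=.034,box=None):
    "sticks by hue in camera n: world rect at height z; box=(x0,x1,y0,y1) world window"
    hsv=cv2.cvtColor(get_image(n),cv2.COLOR_BGR2HSV)
    for k,(a,b,s) in BGR.items():
        m=((hsv[...,0]>=a)&(hsv[...,0]<=b)&(hsv[...,1]>=s)&(hsv[...,2]>60)).astype(np.uint8)
        nn,lab,st,_=cv2.connectedComponentsWithStats(m)
        for i in range(1,nn):
            if st[i,4]<25: continue
            p=cv2.findNonZero((lab==i).astype(np.uint8))[:,0]; W=unproj(n,p,z)[:,:2]; c=W.mean(0)
            if box and not(box[0]<c[0]<box[1] and box[2]<c[1]<box[3]): continue
            r=cv2.minAreaRect((W*1000).astype(np.float32)); print(k,st[i,4],st[i,:4].tolist(),'c',np.round(r[0],1),'size',np.round(r[1],1),round(r[2],1))
E
python3 - <<'E'
from h import *
blobs('wrist',.034,(.45,.7,0,.2))
print(sense()['ee_pos'])
get_image('wrist')
for k in 'ABCD':
    for d in regions_of('wrist','stick'+k)[:2]:
        p=cv2.findNonZero(d['pixels'].astype(np.uint8))[:,0]; r=cv2.minAreaRect((unproj('wrist',p,.034)[:,:2]*1000).astype(np.float32)); print(k,round(d['p'],2),d['position'],np.round(r[0]),np.round(r[1]),round(r[2]))
E
```

```text
time: 33.73
ee_pos: [0.5347, 0.0583, 0.2011]
eef_rot: [0.693, 0.721, -0.001, 0.0]
ft_force: [0.6, -1.1, -0.3]
finger_gap: 0.399
grip_force: 0.0
A 75390 [0, 0, 512, 361] c [535.   13.1] size [723.2 443.3] 2.6
A 924 [247, 158, 20, 48] c [536.3  49.8] size [20.4 51.8] 2.9
B 829 [203, 159, 21, 46] c [490.4  48. ] size [19.7 50.1] 4.4
C 901 [330, 159, 22, 47] c [625.8  53. ] size [21.5 51.2] 3.7
D 855 [290, 159, 19, 47] c [581.7  51.2] size [19.1 51.3] 4.1
[0.53469819 0.05789403 0.20124888]
A 0.67 [258.0, 181.2] [536.  50.] [20. 53.] 2
B 0.55 [214.0, 180.4] [490.  49.] [22. 52.] 4
C 0.63 [340.4, 181.0] [626.  55.] [27. 54.] 3
D 0.76 [297.8, 182.2] [581.  54.] [22. 52.] 4
D 0.26 [340.5, 181.8] [626.  56.] [25. 53.] 4
```

All four lie flat, 20 x 50 mm each. I'll measure the tray from the top and start with blue.

```bash
cat >> h.py <<'E'
def tray(n):
    get_image(n)
    d=regions_of(n,'tray')[0]; p=cv2.findNonZero(d['pixels'].astype(np.uint8))[:,0]
    r=cv2.minAreaRect((unproj(n,p,.025)[:,:2]*1000).astype(np.float32)); print('tray',n,round(d['p'],2),np.round(r[0],1),np.round(r[1],1),round(r[2],1)); return r
E
python3 - <<'E'
from h import *
tray('top'); tray('side')
print(todelta([.6258,.056,.026],yawrot(np.pi/2+np.radians(3))))
E
```

```text
tray top 0.77 [575.2 414.7] [49.6 68.4] 89.4
tray side 0.66 [507. 341.] [188.8 181.8] 5.9
(array([-0.035,  0.455,  0.879]), array([ 0.   ,  0.   , -0.007]))
```

```bash
python3 -m pendant '[[[-0.035,0.2,0.1],[0,0,-0.007],0.42],[[-0.035,0.4,0.3],[0,0,-0.007],0.42],[[-0.035,0.455,0.5],[0,0,-0.007],0.42],[[-0.035,0.455,0.65],[0,0,-0.007],0.42],[[-0.035,0.455,0.65],[0,0,-0.007],0.42],[[-0.035,0.455,0.65],[0,0,-0.007],0.42]]'; python3 - <<'E'
from h import *
blobs('wrist',.034,(.45,.7,0,.2))
print(todelta([.6258,.056,.026],yawrot(np.pi/2+np.radians(3))))
E
```

```text
time: 34.73
ee_pos: [0.6247, 0.0559, 0.0705]
eef_rot: [0.688, 0.725, -0.001, -0.001]
ft_force: [0.8, 0.3, 1.5]
finger_gap: 0.42
grip_force: 0.0
A 24394 [304, 0, 121, 283] c [685.9 100.8] size [ 59.7 176.6] 2.1
A 2496 [100, 181, 46, 77] c [540.4  50.5] size [27.3 53.7] 3.1
B 2994 [30, 181, 56, 75] c [495.3  48.7] size [31.2 52.9] 4.2
C 2209 [245, 183, 31, 77] c [629.4  54.2] size [20.3 53.1] 3.0
D 1896 [171, 187, 35, 73] c [583.4  50.4] size [20.4 50.7] 3.4
(array([-0.   ,  0.001,  0.234]), array([-0.,  0., -0.]))
```

```bash
python3 -m pendant '[[[0,0.01,0.1],[0,0,0],0.42],[[0,0.012,0.2],[0,0,0],0.42],[[0,0.012,0.235],[0,0,0],0.42],[[0,0.012,0.235],[0,0,0],0.42],[[0,0.012,0.235],[0,0,0],0.42],[[0,0.012,0.235],[0,0,0],0],[[0,0.012,0.235],[0,0,0],0],[[0,0.012,0.235],[0,0,0],0],[[0,0.012,0.235],[0,0,0],0],[[0,0.012,0.235],[0,0,0],0],[[0,0.012,0.235],[0,0,0],0]]' 40; python3 -m pendant '[[[0,0,-0.1],[0,0,0],0],[[0,0,-0.3],[0,0,0],0],[[0,0,-0.5],[0,0,0],0],[[0,0,-0.5],[0,0,0],0]]'; python3 - <<'E'
from h import *
tray('top');tray('side')
print(todelta([.56,.33,.12],yawrot(np.pi/2+.1)))
E
```

```text
time: 35.7
ee_pos: [0.629, 0.0564, 0.0267]
eef_rot: [0.688, 0.725, 0.001, 0.001]
ft_force: [-2.6, 0.7, 12.5]
finger_gap: 0.216
grip_force: 39.0
time: 36.03
ee_pos: [0.6311, 0.0562, 0.1329]
eef_rot: [0.688, 0.725, 0.004, 0.004]
ft_force: [1.5, -0.1, 1.3]
finger_gap: 0.213
grip_force: 39.9
tray top 0.56 [666.3  50.4] [26.3 21.2] 0.9
tray side 0.67 [511.3 341.3] [203.7 196.7] 5.3
(array([ 1.384, -0.268,  0.024]), array([-0.  , -0.  , -0.03]))
```

```bash
python3 -m pendant '[[[0.2,-0.05,-0.3],[0,0,-0.03],0],[[0.4,-0.1,-0.35],[0,0,-0.03],0],[[0.6,-0.2,-0.35],[0,0,-0.03],0],[[0.8,-0.3,-0.35],[0,0,-0.03],0],[[1,-0.45,-0.35],[0,0,-0.03],0],[[1,-0.45,-0.35],[0,0,-0.03],0]]'; python3 -m pendant '[[[0.2,0,-0.1],[0,0,0],0],[[0.35,0,-0.1],[0,0,0],0],[[0.35,0,-0.1],[0,0,0],0],[[0.35,0,-0.1],[0,0,0],0]]';  python3 - <<'E'
from h import *
tray('wrist');tray('top')
s=sense();print(s['finger_gap'],s['ee_pos'],np.degrees(R.from_quat(s['eef_rot']).as_euler('xyz')))
E
```

```text
time: 36.73
ee_pos: [0.526, 0.2533, 0.1941]
eef_rot: [0.671, 0.742, -0.0, -0.0]
ft_force: [0.4, 0.8, -0.5]
finger_gap: 0.216
grip_force: 39.9
time: 37.07
ee_pos: [0.52, 0.3225, 0.2137]
eef_rot: [0.67, 0.742, -0.001, -0.0]
ft_force: [-0.7, -1.0, 0.2]
finger_gap: 0.218
grip_force: 39.9
tray wrist 0.68 [521.1 356.2] [189.8 148.8] 6.1
tray top 0.75 [516.4 354.7] [196.8 159.3] 5.7
0.21717284215845511 [0.52123736 0.31980597 0.21431284] [-1.79964160e+02  4.85484209e-02  9.55967126e+01]
```

```bash
cat >> h.py <<'E'
def slot(i,j,z,dx=0,c=(.521,.356),a=6.0):
    a=np.radians(a); x=np.array([np.cos(a),np.sin(a)]);y=np.array([-np.sin(a),np.cos(a)])
    return todelta([*(np.array(c)+i*.04*x+(j*.035+dx)*y),z],yawrot(np.pi/2+a))
E
python3 -c "
from h import *
print(slot(1,1,.06),slot(1,1,.019))"
```

```text
(array([0.357, 0.216, 0.771]), array([-0.   ,  0.001, -0.004])) (array([0.357, 0.216, 0.976]), array([-0.   ,  0.001, -0.004]))
```

```bash
python3 -m pendant '[[[0.2,0.1,0.1],[0,0,0],0],[[0.357,0.216,0.3],[0,0,0],0],[[0.357,0.216,0.5],[0,0,0],0],[[0.357,0.216,0.7],[0,0,0],0],[[0.357,0.216,0.77],[0,0,0],0],[[0.357,0.216,0.77],[0,0,0],0]]'; python3 -c "
from h import *
print(slot(1,1,.019))"
```

```text
time: 37.77
ee_pos: [0.5549, 0.3941, 0.0547]
eef_rot: [0.672, 0.741, -0.004, -0.001]
ft_force: [-1.2, -0.7, 0.2]
finger_gap: 0.216
grip_force: 39.9
(array([0.004, 0.013, 0.179]), array([-0.005,  0.003, -0.004]))
```

```bash
python3 -m pendant '[[[0.004,0.005,0.1],[0,0,0],0],[[0.004,0.01,0.15],[0,0,0],0],[[0.004,0.01,0.175],[0,0,0],0],[[0.004,0.01,0.178],[0,0,0],0],[[0.004,0.01,0.178],[0,0,0],0],[[0.004,0.01,0.178],[0,0,0],0.4],[[0.004,0.01,0.178],[0,0,0],0.4],[[0.004,0.01,0.178],[0,0,0],0.4],[[0.004,0.01,0.178],[0,0,0],0.4],[[0,0,-0.1],[0,0,0],0.4],[[0,0,-0.4],[0,0,0],0.4],[[0,0,-0.7],[0,0,0],0.4],[[0,0,-0.7],[0,0,0],0.4]]'; python3 - <<'E'
from h import *
tray('wrist'); blobs('wrist',.025,(.4,.65,.27,.45))
print(sense()['ee_pos'],todelta([.5817,.055,.195],yawrot(np.pi/2+np.radians(3.5))))
E
```

```text
time: 38.85
ee_pos: [0.5566, 0.3962, 0.1941]
eef_rot: [0.671, 0.741, 0.0, 0.0]
ft_force: [0.7, 0.7, -0.0]
finger_gap: 0.399
grip_force: 0.0
tray wrist 0.77 [524.  360.4] [193.7 155.4] 6.5
A 115369 [0, 0, 512, 361] c [543.  358.9] size [701.1 438.1] 7.7
C 744 [246, 153, 17, 45] c [557.5 395.8] size [17.2 48.3] 6.1
[0.55778724 0.39695519 0.19511681] (array([-1.713, -0.051, -0.004]), array([ 0.003, -0.002,  0.024]))
```

Blue is in the tray. Next is green.

```bash
python3 -m pendant '[[[-0.2,-0.005,0],[0,0,0.012],0.42],[[-0.4,-0.01,0],[0,0,0.024],0.42],[[-0.6,-0.02,0],[0,0,0.024],0.42],[[-0.8,-0.03,0],[0,0,0.024],0.42],[[-1,-0.03,0],[0,0,0.024],0.42],[[-1,-0.03,0],[0,0,0.024],0.42]]'>/dev/null; python3 -m pendant '[[[-0.2,0,0],[0,0,0],0.42],[[-0.4,0,0.1],[0,0,0],0.42],[[-0.6,0,0.3],[0,0,0],0.42],[[-0.71,0,0.5],[0,0,0],0.42],[[-0.71,0,0.62],[0,0,0],0.42],[[-0.71,0,0.62],[0,0,0],0.42],[[-0.71,0,0.62],[0,0,0],0.42]]'; python3 - <<'E'
from h import *
blobs('wrist',.034,(.45,.7,0,.2))
print(todelta([.5825,.054,.026],yawrot(np.pi/2+np.radians(3.5))))
E
```

```text
time: 40.08
ee_pos: [0.5785, 0.0549, 0.0664]
eef_rot: [0.685, 0.728, -0.001, -0.001]
ft_force: [-0.1, 0.9, 1.0]
finger_gap: 0.415
grip_force: 0.0
A 25806 [364, 0, 148, 359] c [697.2  60.7] size [104.5 272.1] 19.7
A 2076 [170, 184, 37, 80] c [538.6  51.3] size [22.6 54.4] 3.1
B 2870 [95, 183, 50, 78] c [493.7  49.6] size [26.9 53.2] 4.2
D 2203 [245, 191, 31, 73] c [583.3  52. ] size [19.8 49.6] 3.6
(array([-0.01 ,  0.015,  0.211]), array([-0.   , -0.   ,  0.001]))
```

```bash
python3 -m pendant '[[[-0.005,0.018,0.1],[0,0,0],0.42],[[-0.005,0.018,0.18],[0,0,0],0.42],[[-0.005,0.018,0.211],[0,0,0],0.42],[[-0.005,0.018,0.211],[0,0,0],0.42],[[-0.005,0.018,0.211],[0,0,0],0.42],[[-0.005,0.018,0.211],[0,0,0],0],[[-0.005,0.018,0.211],[0,0,0],0],[[-0.005,0.018,0.211],[0,0,0],0],[[-0.005,0.018,0.211],[0,0,0],0],[[-0.005,0.018,0.211],[0,0,0],0],[[-0.005,0.018,0.211],[0,0,0],0]]' 40; python3 -m pendant '[[[0,0,-0.2],[0,0,0],0],[[0,0,-0.5],[0,0,0],0],[[0.2,0,-0.85],[0,0,0],0],[[0.4,0,-0.85],[0,0,0],0],[[0.6,0,-0.85],[0,0,0],0],[[0.8,0,-0.85],[0,0,0],0],[[1,0,-0.85],[0,0,0],0],[[1,0,-0.85],[0,0,0],0],[[1,0,-0.85],[0,0,0],0]]'; python3 - <<'E'
from h import *
tray('top')
print(slot(-1,1,.055),slot(-1,1,.019))
E
```

```text
time: 41.05
ee_pos: [0.5838, 0.0547, 0.0271]
eef_rot: [0.685, 0.729, 0.001, 0.001]
ft_force: [-1.9, 1.4, 11.3]
finger_gap: 0.219
grip_force: 39.0
time: 41.8
ee_pos: [0.5691, 0.2611, 0.1964]
eef_rot: [0.682, 0.731, 0.001, -0.001]
ft_force: [-0.8, 0.2, -1.2]
finger_gap: 0.214
grip_force: 39.9
tray top 0.87 [514.5 333.2] [186.8 121.5] 2.8
(array([ 0.688, -0.422,  0.706]), array([ 0.   ,  0.   , -0.026])) (array([ 0.688, -0.423,  0.886]), array([ 0.   ,  0.   , -0.026]))
```

```bash
python3 -m pendant '[[[0.2,-0.1,0],[0,0,-0.026],0],[[0.4,-0.25,0],[0,0,-0.026],0],[[0.6,-0.4,0],[0,0,-0.026],0],[[0.688,-0.42,0],[0,0,-0.026],0],[[0.688,-0.42,0],[0,0,-0.026],0],[[0.688,-0.42,0],[0,0,-0.026],0]]'; python3 - <<'E'
from h import *
tray('wrist'); blobs('wrist',.025,(.4,.65,.27,.45))
print(slot(-1,1,.055),slot(-1,1,.019))
E
```

```text
time: 42.4
ee_pos: [0.478, 0.3865, 0.196]
eef_rot: [0.669, 0.743, 0.0, 0.0]
ft_force: [1.2, -1.4, -0.6]
finger_gap: 0.22
grip_force: 39.9
tray wrist 0.91 [521.2 357.7] [189.6 152.4] 6.1
A 112268 [0, 0, 512, 357] c [451.2 362.6] size [691.6 406.3] 12.8
C 854 [319, 149, 21, 45] c [558.  394.9] size [20.7 48.2] 6.1
D 3360 [236, 213, 40, 88] c [490.5 283.2] size [ 47. 114.] 5.8
(array([ 0.013, -0.01 ,  0.705]), array([ 0.   ,  0.   , -0.003])) (array([ 0.013, -0.01 ,  0.885]), array([ 0.   ,  0.   , -0.003]))
```

```bash
python3 -m pendant '[[[0.013,-0.01,0.2],[0,0,0],0],[[0.013,-0.01,0.4],[0,0,0],0],[[0.013,-0.01,0.6],[0,0,0],0],[[0.013,-0.01,0.75],[0,0,0],0],[[0.013,-0.01,0.83],[0,0,0],0],[[0.013,-0.01,0.87],[0,0,0],0],[[0.013,-0.01,0.885],[0,0,0],0],[[0.013,-0.01,0.885],[0,0,0],0],[[0.013,-0.01,0.885],[0,0,0],0]]';  python3 -m pendant '[[[0,0,0],[0,0,0],0.4],[[0,0,0],[0,0,0],0.4],[[0,0,0],[0,0,0],0.4],[[0,0,0],[0,0,0],0.4],[[0,0,-0.2],[0,0,0],0.4],[[0,0,-0.5],[0,0,0],0.4],[[0,0,-0.88],[0,0,0],0.4],[[0,0,-0.88],[0,0,0],0.4],[[0,0,-0.88],[0,0,0],0.4]]'; python3 - <<'E'
from h import *
tray('wrist'); blobs('wrist',.025,(.4,.65,.27,.45))
print(sense()['ee_pos'],todelta([.5363,.055,.195],yawrot(np.pi/2+np.radians(3))))
E
```

```text
time: 43.3
ee_pos: [0.4772, 0.3881, 0.0197]
eef_rot: [0.67, 0.742, 0.001, 0.0]
ft_force: [0.2, 0.7, -0.7]
finger_gap: 0.219
grip_force: 39.9
time: 44.05
ee_pos: [0.4777, 0.3892, 0.2008]
eef_rot: [0.67, 0.742, 0.004, 0.001]
ft_force: [0.2, 0.6, 0.7]
finger_gap: 0.398
grip_force: 0.0
tray wrist 0.86 [517.7 360.7] [187.4 150.1] 6.2
A 110490 [0, 0, 512, 355] c [453.8 366.5] size [689.6 405.5] 11.9
C 836 [319, 153, 22, 45] c [555.9 395.6] size [20.8 48.4] 5.9
D 745 [247, 155, 17, 45] c [476.9 385.1] size [17.5 48.4] 5.9
[0.47637315 0.38863921 0.19539375] (array([-1.69 ,  0.127,  0.   ]), array([ 0.001, -0.001,  0.032]))
```

Green is in the tray. Next is red.

```bash
python3 -m pendant '[[[-0.2,0.01,0],[0,0,0.032],0.42],[[-0.4,0.02,0],[0,0,0.032],0.42],[[-0.6,0.05,0],[0,0,0.032],0.42],[[-0.8,0.08,0],[0,0,0.032],0.42],[[-1,0.127,0],[0,0,0.032],0.42],[[-1,0.127,0],[0,0,0.032],0.42]]'>/dev/null; python3 -m pendant '[[[-0.2,0.02,0],[0,0,0],0.42],[[-0.4,0.03,0.1],[0,0,0],0.42],[[-0.6,0.03,0.3],[0,0,0],0.42],[[-0.69,0.03,0.5],[0,0,0],0.42],[[-0.69,0.03,0.62],[0,0,0],0.42],[[-0.69,0.03,0.62],[0,0,0],0.42],[[-0.69,0.03,0.62],[0,0,0],0.42]]'; python3 - <<'E'
from h import *
blobs('wrist',.034,(.45,.7,0,.2))
print(todelta([.5375,.054,.026],yawrot(np.pi/2+np.radians(3))))
E
```

```text
time: 45.28
ee_pos: [0.534, 0.0544, 0.0692]
eef_rot: [0.689, 0.725, -0.002, -0.001]
ft_force: [-0.1, 0.5, 0.9]
finger_gap: 0.421
grip_force: 0.0
A 20879 [415, 0, 97, 334] c [669.7  75.2] size [ 74.2 237. ] 16.8
A 2396 [242, 186, 33, 78] c [537.7  51.7] size [20.5 53.6] 3.1
B 2140 [167, 185, 39, 78] c [491.8  49.8] size [22.3 53.4] 4.3
(array([-0.007,  0.012,  0.225]), array([-0.001, -0.   ,  0.   ]))
```

```bash
python3 -m pendant '[[[-0.003,0.014,0.1],[0,0,0],0.42],[[-0.003,0.014,0.18],[0,0,0],0.42],[[-0.003,0.014,0.222],[0,0,0],0.42],[[-0.003,0.014,0.222],[0,0,0],0.42],[[-0.003,0.014,0.222],[0,0,0],0.42],[[-0.003,0.014,0.222],[0,0,0],0],[[-0.003,0.014,0.222],[0,0,0],0],[[-0.003,0.014,0.222],[0,0,0],0],[[-0.003,0.014,0.222],[0,0,0],0],[[-0.003,0.014,0.222],[0,0,0],0],[[-0.003,0.014,0.222],[0,0,0],0]]' 40; python3 -m pendant '[[[0,0,-0.2],[0,0,0],0],[[0,0,-0.5],[0,0,0],0],[[0.2,0,-0.85],[0,0,0],0],[[0.4,0,-0.85],[0,0,0],0],[[0.6,0,-0.85],[0,0,0],0],[[0.8,0,-0.85],[0,0,0],0],[[1,0,-0.85],[0,0,0],0],[[1,0,-0.85],[0,0,0],0],[[1,0,-0.85],[0,0,0],0]]'; python3 - <<'E'
from h import *
print(slot(1,-1,.055),slot(1,-1,.019))
E
```

```text
time: 46.25
ee_pos: [0.5386, 0.0545, 0.0276]
eef_rot: [0.688, 0.725, 0.001, 0.0]
ft_force: [-1.1, 0.8, 11.2]
finger_gap: 0.216
grip_force: 39.0
time: 47.0
ee_pos: [0.5259, 0.2607, 0.197]
eef_rot: [0.686, 0.728, 0.001, -0.001]
ft_force: [-0.8, 0.3, -1.4]
finger_gap: 0.218
grip_force: 39.9
(array([0.309, 0.211, 0.711]), array([ 0.   , -0.002, -0.029])) (array([0.308, 0.211, 0.891]), array([ 0.   , -0.002, -0.029]))
```

```bash
python3 -m pendant '[[[0.15,0.1,0],[0,0,-0.026],0],[[0.308,0.211,0],[0,0,-0.029],0],[[0.308,0.211,0],[0,0,-0.029],0],[[0.308,0.211,0],[0,0,-0.029],0]]'; python3 - <<'E'
from h import *
tray('wrist'); blobs('wrist',.025,(.4,.65,.27,.45))
print(slot(1,-1,.019))
E
```

```text
time: 47.33
ee_pos: [0.5666, 0.3188, 0.1963]
eef_rot: [0.671, 0.741, 0.0, 0.0]
ft_force: [0.2, -0.8, -1.4]
finger_gap: 0.218
grip_force: 39.9
tray wrist 0.7 [519.7 357. ] [191.4 149.9] 6.2
A 103846 [0, 0, 512, 363] c [547.2 276.7] size [708.7 448.5] 7.9
C 852 [247, 74, 19, 49] c [559.7 394. ] size [17.9 46.7] 6.0
D 941 [165, 76, 23, 49] c [479.5 384.6] size [19.9 47.2] 5.6
(array([ 0.044, -0.005,  0.888]), array([-0.   ,  0.   , -0.005]))
```

```bash
python3 -m pendant '[[[0.03,-0.005,0.2],[0,0,0],0],[[0.03,-0.005,0.4],[0,0,0],0],[[0.03,-0.005,0.6],[0,0,0],0],[[0.03,-0.005,0.75],[0,0,0],0],[[0.03,-0.005,0.83],[0,0,0],0],[[0.03,-0.005,0.87],[0,0,0],0],[[0.03,-0.005,0.887],[0,0,0],0],[[0.03,-0.005,0.887],[0,0,0],0],[[0.03,-0.005,0.887],[0,0,0],0]]';  python3 -m pendant '[[[0,0,0],[0,0,0],0.4],[[0,0,0],[0,0,0],0.4],[[0,0,0],[0,0,0],0.4],[[0,0,0],[0,0,0],0.4],[[0,0,-0.2],[0,0,0],0.4],[[0,0,-0.5],[0,0,0],0.4],[[0,0,-0.88],[0,0,0],0.4],[[0,0,-0.88],[0,0,0],0.4],[[0,0,-0.88],[0,0,0],0.4]]'; python3 - <<'E'
from h import *
tray('wrist'); blobs('wrist',.025,(.4,.65,.27,.45))
print(sense()['ee_pos'],todelta([.491,.063,.195],yawrot(np.pi/2+np.radians(4))))
E
```

```text
time: 48.23
ee_pos: [0.5643, 0.3242, 0.0204]
eef_rot: [0.672, 0.741, 0.001, -0.001]
ft_force: [-8.2, 4.6, 14.9]
finger_gap: 0.218
grip_force: 53.0
time: 48.98
ee_pos: [0.5665, 0.3237, 0.2012]
eef_rot: [0.672, 0.741, 0.003, 0.001]
ft_force: [0.8, 0.3, -0.1]
finger_gap: 0.404
grip_force: 0.0
tray wrist 0.57 [519.5 359.1] [188.2 147.9] 6.3
A 103432 [0, 0, 512, 361] c [546.1 286.5] size [702.5 442.1] 8.0
A 792 [244, 156, 20, 46] c [564.1 317.8] size [20.8 49.7] 5.6
C 837 [247, 81, 18, 49] c [558.7 394. ] size [16.9 47. ] 5.2
D 917 [165, 84, 22, 48] c [478.8 384. ] size [19.7 46.4] 5.3
[0.56509181 0.32334986 0.1955155 ] (array([-1.26e+00, -4.95e-01,  1.00e-03]), array([ 0.001, -0.   ,  0.018]))
```

Red is in the tray. Last is yellow, which I'll grip near its +y end to stay clear of the carriage.

```bash
python3 -m pendant '[[[-0.2,-0.1,0],[0,0,0.018],0.38],[[-0.4,-0.2,0],[0,0,0.018],0.38],[[-0.6,-0.3,0],[0,0,0.018],0.38],[[-0.8,-0.4,0],[0,0,0.018],0.38],[[-1,-0.495,0],[0,0,0.018],0.38],[[-1,-0.495,0],[0,0,0.018],0.38]]'>/dev/null; python3 -m pendant '[[[-0.1,0,0],[0,0,0],0.38],[[-0.25,0,0.1],[0,0,0],0.38],[[-0.26,0,0.3],[0,0,0],0.38],[[-0.26,0,0.5],[0,0,0],0.38],[[-0.26,0,0.6],[0,0,0],0.38],[[-0.26,0,0.6],[0,0,0],0.38],[[-0.26,0,0.6],[0,0,0],0.38]]'; python3 - <<'E'
from h import *
blobs('wrist',.034,(.45,.7,0,.2))
print(todelta([.491,.063,.026],yawrot(np.pi/2+np.radians(4))))
E
```

```text
time: 50.22
ee_pos: [0.4887, 0.0625, 0.0742]
eef_rot: [0.682, 0.731, -0.001, -0.001]
ft_force: [0.9, 0.3, 0.9]
finger_gap: 0.381
grip_force: 0.0
A 2383 [229, 0, 283, 21] c [548.4 192.4] size [163.4  11. ] 6.0
A 6334 [460, 94, 52, 248] c [651.4  59. ] size [ 41.6 187.2] 18.8
B 2107 [239, 198, 31, 75] c [490.1  49.7] size [19.4 54.1] 5.1
(array([0.001, 0.008, 0.246]), array([-0.,  0., -0.]))
```

```bash
python3 -m pendant '[[[0,0.005,0.08],[0,0,0],0.38],[[0,0.005,0.14],[0,0,0],0.38],[[0,0.005,0.19],[0,0,0],0.38],[[0,0.005,0.235],[0,0,0],0.38],[[0,0.005,0.235],[0,0,0],0.38],[[0,0.005,0.235],[0,0,0],0.38]]'; python3 -m pendant '[[[0,0,0],[0,0,0],0],[[0,0,0],[0,0,0],0],[[0,0,0],[0,0,0],0],[[0,0,0],[0,0,0],0],[[0,0,0],[0,0,0],0],[[0,0,0],[0,0,0],0]]' 50; python3 -m pendant '[[[0,0,-0.2],[0,0,0],0],[[0,0,-0.5],[0,0,0],0],[[0.2,0,-0.85],[0,0,0],0],[[0.4,0,-0.85],[0,0,0],0],[[0.6,0,-0.85],[0,0,0],0],[[0.8,0,-0.85],[0,0,0],0],[[1,0,-0.85],[0,0,0],0],[[1,0,-0.85],[0,0,0],0],[[1,0,-0.85],[0,0,0],0]]'; python3 - <<'E'
from h import *
print(slot(-1,-1,.2,.012))
E
```

```text
time: 50.77
ee_pos: [0.4906, 0.0629, 0.0281]
eef_rot: [0.682, 0.731, -0.0, 0.0]
ft_force: [-1.1, 0.2, -0.0]
finger_gap: 0.383
grip_force: 0.0
time: 51.27
ee_pos: [0.4907, 0.063, 0.0286]
eef_rot: [0.682, 0.731, 0.0, 0.0]
ft_force: [-0.8, 0.5, 8.1]
finger_gap: 0.212
grip_force: 48.6
time: 52.02
ee_pos: [0.4749, 0.2688, 0.1982]
eef_rot: [0.679, 0.734, 0.001, -0.001]
ft_force: [-0.2, 0.7, -0.1]
finger_gap: 0.208
grip_force: 49.3
(array([ 0.296,  0.066, -0.008]), array([ 0.   , -0.002, -0.018]))
```

```bash
python3 -m pendant '[[[0.15,0.03,0],[0,0,-0.018],0],[[0.296,0.066,0],[0,0,-0.018],0],[[0.296,0.066,0],[0,0,-0.018],0],[[0.296,0.066,0],[0,0,-0.018],0]]'; python3 - <<'E'
from h import *
tray('wrist'); blobs('wrist',.025,(.4,.65,.27,.45))
print(slot(-1,-1,.02,.012))
E
```

```text
time: 52.35
ee_pos: [0.4853, 0.3234, 0.1978]
eef_rot: [0.671, 0.741, 0.0, -0.0]
ft_force: [-0.9, 0.2, -0.4]
finger_gap: 0.212
grip_force: 49.3
tray wrist 0.97 [520.4 356.5] [190.3 149.7] 6.0
A 106815 [0, 0, 512, 354] c [441.6 317.3] size [682.4 417. ] 14.7
A 910 [318, 161, 23, 46] c [567.2 317.8] size [23.5 52.4] 10.9
C 952 [321, 88, 23, 48] c [558.  393.6] size [20.8 47. ] 6.0
D 836 [245, 89, 18, 48] c [478.1 384.4] size [17.3 46.9] 5.9
(array([ 0.038, -0.007,  0.891]), array([ 0.   ,  0.   , -0.005]))
```

```bash
python3 -m pendant '[[[0.03,-0.007,0.2],[0,0,0],0],[[0.03,-0.007,0.4],[0,0,0],0],[[0.03,-0.007,0.6],[0,0,0],0],[[0.03,-0.007,0.75],[0,0,0],0],[[0.03,-0.007,0.83],[0,0,0],0],[[0.03,-0.007,0.87],[0,0,0],0],[[0.03,-0.007,0.888],[0,0,0],0],[[0.03,-0.007,0.888],[0,0,0],0],[[0.03,-0.007,0.888],[0,0,0],0]]';  python3 -m pendant '[[[0,0,0],[0,0,0],0.4],[[0,0,0],[0,0,0],0.4],[[0,0,0],[0,0,0],0.4],[[0,0,0],[0,0,0],0.4],[[0,0,-0.2],[0,0,0],0.4],[[0,0,-0.5],[0,0,0],0.4],[[0,0,-0.88],[0,0,0],0.4],[[0,0,-0.88],[0,0,0],0.4],[[0,0,-0.88],[0,0,0],0.4]]'; python3 - <<'E'
from h import *
tray('wrist'); blobs('wrist',.025,(.4,.65,.27,.45))
E
```

```text
time: 53.25
ee_pos: [0.4843, 0.3283, 0.0213]
eef_rot: [0.672, 0.741, 0.001, 0.0]
ft_force: [0.4, -0.1, 0.1]
finger_gap: 0.206
grip_force: 49.3
time: 54.0
ee_pos: [0.4851, 0.3288, 0.2022]
eef_rot: [0.672, 0.741, 0.003, 0.001]
ft_force: [0.1, 1.2, 1.6]
finger_gap: 0.4
grip_force: 0.0
tray wrist 0.7 [518.3 358.8] [188.4 148.8] 6.3
A 108283 [0, 0, 512, 353] c [439.6 328.6] size [674.4 406.8] 15.7
A 888 [317, 168, 23, 45] c [565.4 318. ] size [24.7 51.2] 9.0
B 685 [246, 165, 17, 45] c [484.5 313.3] size [16.8 50.1] 3.7
C 928 [321, 96, 22, 47] c [556.  393.3] size [20.6 46.4] 6.1
D 817 [245, 97, 18, 47] c [476.9 384.2] size [17.4 46.3] 6.0
```

All four are flat in the tray. Final check of the rod, mat, stop and lever from the fixed cameras.

```bash
python3 - <<'E'
from h import *
for n in ('top','side'):
  get_image(n)
  for l,z in (('mat',.003),('rod',.02),('mould',.035),('glovebox',.04),('batten',.025)):
    for d in regions_of(n,l)[:3]:
      p=cv2.findNonZero(d['pixels'].astype(np.uint8))[:,0]
      r=cv2.minAreaRect((unproj(n,p,z)[:,:2]*1000).astype(np.float32)); print(n,l,round(d['p'],2),np.round(r[0]),np.round(r[1]),round(r[2],1))
  for l,z in (('cam_tip',.1),('stop_grip',.08)):
    for d in search_frame(n,l)[:2]:
      w=unproj(n,d['position'],z)[0,:2]; print(n,l,round(d['p'],2),np.round(d['position']),w.round(3),'rel grip along y',round(float((w-G)@YJ),4))
E
```

```text
top mat 0.67 [ 438. -319.] [150. 261.] 2.9
top rod 0.75 [ 540. -587.] [ 32. 191.] 13.3
top rod 0.65 [ 438. -330.] [ 31. 171.] 4.1
top rod 0.55 [ 208. -291.] [189.  28.] 83.5
top mould 0.59 [565. -36.] [178.  81.] 2.0
top glovebox 0.56 [786. 122.] [244. 149.] 89.6
top batten 0.61 [ 740. -169.] [ 58. 264.] 5.7
top batten 0.47 [567. -35.] [179.  82.] 2.1
top batten 0.24 [717. 412.] [135.  85.] 45.9
top cam_tip 0.28 [213. 203.] [0.449 0.001] rel grip along y -0.0151
top stop_grip 0.72 [214. 202.] [0.452 0.   ] rel grip along y -0.016
top stop_grip 0.58 [226. 174.] [ 0.548 -0.039] rel grip along y -0.059
side mat 0.79 [ 437. -318.] [151. 263.] 2.4
side rod 0.91 [ 549. -629.] [ 42. 118.] 13.0
side rod 0.65 [ 441. -326.] [ 42. 202.] 1.0
side rod 0.47 [ 207. -298.] [196.  27.] 79.9
side mould 0.98 [566. -35.] [187. 114.] 2.1
side glovebox 0.84 [783. 124.] [165. 325.] 0.2
side batten 0.68 [ 738. -176.] [ 63. 274.] 6.9
side cam_tip 0.57 [260. 237.] [ 0.406 -0.384] rel grip along y -0.3981
side stop_grip 0.65 [243. 173.] [ 0.481 -0.031] rel grip along y -0.0479
side stop_grip 0.47 [227. 173.] [ 0.42  -0.004] rel grip along y -0.0185
```

The rod and mat are unchanged. I'll check the stop-to-mould gap and the lever closely with the wrist camera.

```bash
python3 -m pendant '[[[-0.2,0.1,0],[0,0,0.02],0],[[-0.4,0.15,0],[0,0,0.04],0],[[-0.6,0.2,0],[0,0,0.04],0],[[-0.8,0.2,0],[0,0,0.04],0],[[-1,0.2,0],[0,0,0.04],0],[[-1,0.2,0],[0,0,0.04],0]]' >/dev/null; python3 -m pendant '[[[-0.2,0,0],[0,0,0],0],[[-0.4,0,0],[0,0,0],0],[[-0.6,0,0.1],[0,0,0],0],[[-0.8,0,0.2],[0,0,0],0],[[-1,0,0.3],[0,0,0],0],[[-1,0,0.3],[0,0,0],0],[[-1,0,0.3],[0,0,0],0]]'; python3 - <<'E'
from h import *
c=cam('wrist'); print(sense()['ee_pos'],c[2][:3,3])
im=get_image('wrist');hsv=cv2.cvtColor(im,cv2.COLOR_BGR2HSV)
for mx in (-.046,0,.046):
    ys=np.arange(.075,.02,-.0015)
    P=[[*m2w(mx,y),.023] for y in ys]; u=proj('wrist',P,c).round().astype(int)
    print(mx,[(round(y*1000,1),int(hsv[v,w,1]),int(hsv[v,w,2])) for y,(w,v) in zip(ys,u) if 0<=v<384 and 0<=w<512])
m=((hsv[...,0]<4)|(hsv[...,0]>176))&(hsv[...,1]>180)&(hsv[...,2]>90)
n,l,s,ce=cv2.connectedComponentsWithStats(m.astype(np.uint8))
for i in range(1,n):
    if s[i,4]>30:
        w=unproj('wrist',ce[i],.09,c)[0,:2]; print('red',s[i].tolist(),ce[i].round(),w.round(4),((w-G)@XJ).round(4),((w-G)@YJ).round(4))
E
```

```text
time: 56.03
ee_pos: [0.5493, -0.0697, 0.1351]
eef_rot: [0.696, 0.718, -0.001, -0.0]
ft_force: [0.1, 0.8, -0.0]
finger_gap: -0.005
grip_force: 0.0
[ 0.54930903 -0.06970292  0.13505163] [0.54816367 0.00240736 0.27724601]
-0.046 [(np.float64(75.0), 89, 193), (np.float64(73.5), 86, 192), (np.float64(72.0), 90, 193), (np.float64(70.5), 87, 194), (np.float64(69.0), 89, 195), (np.float64(67.5), 86, 198), (np.float64(66.0), 87, 194), (np.float64(64.5), 87, 197), (np.float64(63.0), 87, 196), (np.float64(61.5), 89, 193), (np.float64(60.0), 87, 191), (np.float64(58.5), 89, 195), (np.float64(57.0), 91, 194), (np.float64(55.5), 89, 194), (np.float64(54.0), 89, 192), (np.float64(52.5), 83, 190), (np.float64(51.0), 31, 150), (np.float64(49.5), 15, 149), (np.float64(48.0), 19, 147), (np.float64(46.5), 17, 149), (np.float64(45.0), 18, 153), (np.float64(43.5), 17, 153), (np.float64(42.0), 20, 154), (np.float64(40.5), 17, 151), (np.float64(39.0), 20, 155), (np.float64(37.5), 12, 151), (np.float64(36.0), 16, 186), (np.float64(34.5), 20, 215), (np.float64(33.0), 21, 215), (np.float64(31.5), 22, 206), (np
[... 1723 characters left out ...]
loat64(52.5), 91, 191), (np.float64(51.0), 59, 160), (np.float64(49.5), 16, 141), (np.float64(48.0), 23, 146), (np.float64(46.5), 18, 145), (np.float64(45.0), 16, 143), (np.float64(43.5), 22, 153), (np.float64(42.0), 14, 151), (np.float64(40.5), 17, 150), (np.float64(39.0), 23, 153), (np.float64(37.5), 14, 146), (np.float64(36.0), 14, 169), (np.float64(34.5), 21, 205), (np.float64(33.0), 17, 206), (np.float64(31.5), 22, 209), (np.float64(30.0), 21, 204), (np.float64(28.5), 24, 206), (np.float64(27.0), 22, 206), (np.float64(25.5), 21, 208), (np.float64(24.0), 21, 211), (np.float64(22.5), 20, 212), (np.float64(21.0), 23, 208)]
red [49, 11, 47, 74, 1405] [71. 51.] [0.4369 0.0307] -0.0008 0.0151
```

There is no gap: the 15 mm steel band runs straight into the aluminium at all three lines checked. The lever is still over, and the gripper is clear of everything. Handing in.

```bash
python3 -c "
from workcell import *
print(sign_off())"
```

```text
the job is handed in; nothing more can be done
None
```

The job is handed in at about 56 s, but I got no pass/fail verdict back. By my last camera checks, the stop is clamped snug against the mould, all four sticks were driven out and lie flat in the tray, and the rod is back on its mat.

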